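# Tube jig service: find the slack clamp screw and hold its cap open

### The job

We are going to renew one clamp of the tube jig: first put the new hand screw and the new white liner into the steel tray, so that they are at hand. Then tap the three black hand screws on the jig from above with the fingers, one after another from left to right as seen from the robot, to feel which one is loose. Take hold of the loose screw, swing its hinged cap up to 45 degrees or more and finish while still holding it open, since it falls shut if let go; leave the other things on the bench alone.

Things in the scene. Friction and masses are not known exactly. Their poses are not given: they have to be found in the camera images.
- jig: tube jig fixed on the bench: grey plate 150 x 360 x 12 mm with three blue clamps, 110 mm apart along y, round a steel tube 42 mm thick, 400 mm long. Origin on the bench below the tube's middle; y along the tube to the left, x away from the robot; tube axis 48 mm above the bench. Hand screws at x = -56 mm, y = 110, 0, -110 mm
- clamp_a: blue hinged tube clamp (a, b, c look alike, in no fixed order along the jig), 134 x 36 mm; origin under the tube's axis, 12 mm above the bench, axes as the jig's. Screw 56 mm in front (-x); cap hinge axis (along y) 48 mm behind (+x) and 36 mm above the origin, 44.5 mm below the screw's top. The cap swings front up and back, to 77 degrees; a light spring shuts it; 3 N at the screw lift it
- clamp_b: blue hinged tube clamp (a, b, c look alike, in no fixed order along the jig), 134 x 36 mm; origin under the tube's axis, 12 mm above the bench, axes as the jig's. Screw 56 mm in front (-x); cap hinge axis (along y) 48 mm behind (+x) and 36 mm above the origin, 44.5 mm below the screw's top. The cap swings front up and back, to 77 degrees; a light spring shuts it; 3 N at the screw lift it
- clamp_c: blue hinged tube clamp (a, b, c look alike, in no fixed order along the jig), 134 x 36 mm; origin under the tube's axis, 12 mm above the bench, axes as the jig's. Screw 56 mm in front (-x); cap hinge axis (along y) 48 mm behind (+x) and 36 mm above the origin, 44.5 mm below the screw's top. The cap swings front up and back, to 77 degrees; a light spring shuts it; 3 N at the screw lift it
- screw_a: black round head of the hand screw of clamp a, 26 mm across and 26 mm high; origin: centre of its flat top, 92.5 mm above the bench; z: screw axis, up while shut, leaning with the cap by its opening angle. An 8 mm spring gap, then the cap's 22 mm wide tongue lie below the head. A tight screw is rigid under a tap; the loose one gives 5 mm under 4 N and springs back, and only its cap can be lifted
- screw_b: black round head of the hand screw of clamp b, 26 mm across and 26 mm high; origin: centre of its flat top, 92.5 mm above the bench; z: screw axis, up while shut, leaning with the cap by its opening angle. An 8 mm spring gap, then the cap's 22 mm wide tongue lie below the head. A tight screw is rigid under a tap; the loose one gives 5 mm under 4 N and springs back, and only its cap can be lifted
- screw_c: black round head of the hand screw of clamp c, 26 mm across and 26 mm high; origin: centre of its flat top, 92.5 mm above the bench; z: screw axis, up while shut, leaning with the cap by its opening angle. An 8 mm spring gap, then the cap's 22 mm wide tongue lie below the head. A tight screw is rigid under a tap; the loose one gives 5 mm under 4 N and springs back, and only its cap can be lifted
- tray: open steel parts tray, fixed, 120 (x) x 160 (y) x 26 mm outside, walls and floor 3 mm; origin at the centre of its underside, on the bench
- spare_screw: new hand screw standing upside down on its black head (26 mm across, 26 mm high), with a 15 mm collar up to 30 mm and the bare steel 10 mm thread upright above it, up to 68 mm. Origin at the centre of the underside, z along the thread. Grasp the thread from above; 60 g
- spare_liner: new clamp liner, a hard white half shell lying like an arch on the bench: 34 mm long (x, its axis), 56 mm wide (y) and 28 mm high over its end flanges. Origin on the bench below the middle of the arch. Grasp it from above across its length, on the two flat end faces; 40 g
- pencil: bystander: red carpenter pencil, 166 x 8 x 7 mm, lying; origin at the centre of its underside
- spanner: bystander: steel combination spanner, 190 x 29 x 7 mm, lying; origin at the centre of its underside
- tape_measure: bystander: white tape measure, 34 x 86 x 59 mm; origin at the centre of its underside
- screw_jar: bystander: jar of screws with a yellow lid, 62 mm across, 81 mm high; origin at the centre of its underside
There are look-alikes about, which are no part of the job. Several things have the shape of the spare_screw; the one meant has the colours described above. There is more than one size of the spare_liner; the one meant has the size given above.

How it is judged:
By the outcome, as a careful person would: the job done as asked, in the order asked, and still so for the second after the job is handed in, while the arm keeps its last pose, push and grip.
It also fails if it takes over 67 s, if anything falls off the work surface, if the arm or the gripper's body presses on something with over 40 N, if the wrist force passes 120 N, or if a joint passes its speed limit or range.

### The arm

A 6-joint arm with a two-finger parallel gripper is mounted at the origin on a cart in front of the work surface, level with it; the furniture and walls round the work are solid. World frame = base frame: x ahead of the robot, y to its left, z up, the work surface at z = 0. Lengths are in mm, angles in rad, forces in N, time in s.
With the tool pointing down it reaches from about 400 to 925 mm from the base axis. Payload 12.5 kg.
Tool frame: the origin (TCP) lies at the centre of the arm's flange, where the gripper is bolted on; the fingertips stand 190 mm ahead of it and the grasp point (between the pads) lies 171 mm ahead of it; z points along the fingers, y is the direction in which the jaws open and shut (so a half turn about z gives the same grasp; the last joint's range is limited). The gripper opens to 95 mm and grips with 3 to 60 N. Pads are 20 mm wide; open, the fingers measure 119 mm over their backs; the gripper's body (75 mm by 180 mm) begins 59 mm behind the grasp point.
Start: joints at [1.036, 0.491, 1.559, -0, 1.092, -0.106], TCP at [259.84, 568.426, 404.761] pointing down, gripper open.
Joint ranges: [-3.1, 3.1], [-0.84, 2.19], [0.05, 2.79], [-1.13, 4.28], [0.06, 2.93], [-2.69, 2.69]. Speed limits (rad/s): [2.22, 2.22, 2.79, 3.14, 3.14, 3.14].

### API

Orientations are given as [roll, pitch, yaw] about the fixed x, y, z axes, in that order (R = Rz(yaw) Ry(pitch) Rx(roll)).
In Python, from cell import env gives the robot as it stands.
- The arm moves only by the shell command python3 -m pendant 'ROWS'. ROWS is JSON, a list of rows, each an object of numbers: "x", "y", "z": the shift along the tool's x, y, z in units of 150 mm (1.0 is 150 mm); "rx", "ry", "rz": the turn, a rotation vector about the tool's x, y, z in units of 45 degrees (1.0 is 45 degrees); "jaw": the opening, from 0 (shut) to 1 (fully open). In form: [{"x": .., "y": .., "z": .., "rx": .., "ry": .., "rz": .., "jaw": ..}, ...]. A call has 1 to 10 rows; each row is the pose to reach, as a shift and turn from the pose commanded when the call began, along the tool's axes at that moment; what a row does not reach only later rows make up. A row lasts 1/8 s, in which the tool goes at most 62.5 mm and 10.7 degrees, less where a joint would pass 70% of its speed; a pose out of reach is approached as far as the arm can. A call with a number of a shift or a turn outside -1 to 1 is refused whole. A call with a gripper value outside its range is refused whole. The fingers move at their own pace and stop on an object; the grip force is fixed at half the most. Time passes only in rows, so rows that repeat a pose let the fingers close. It gives the time, the measured TCP pose, the force and the opening at its end, in the units of the state.
- env.state(): the state, without advancing time (a new reading comes with each control period).
- env.read_camera(name): name is "side" or "top" or "wrist"; returns a dict with "img" (480x640x3 uint8, red, green, blue), "fx", "fy", "cx", "cy" (pixels), "rvec" (rotation vector, rad) and "tvec" (3), from world to camera coordinates, as OpenCV has them. Camera axes: x right, y down, z forward; pixel columns grow to the right and rows downward; lengths in mm; the calibration is good to about 2 mm. A picture is of the moment at which its call begins. There is no depth.
- env.job_done(): hands the job in, once; it reports no verdict.
The state is a dict: "t": time; "joints": joint angles; "qvel": joint speeds; "tau": joint torques, N m; "eef_pos": TCP position; "tcp_rot": TCP orientation; "ft_force": force on the tool from outside, world axes, zero at the start; "moment": the same for the moment, N m; "opening": opening from 0.0 (shut) to 1.0 (fully open).
Only numpy, scipy, OpenCV 4.12 (cv2) and the standard library are available. Lean on these libraries where they do the work, as an engineer would, in place of code of your own. Each camera call takes 0.05 s, during which the arm holds its last target.

## Working session

There is one attempt and no reset: what is moved stays moved. The work goes in short steps, Python scripts to look and compute and a shell command to move; the robot and the scene stay as the last step left them, time stands still between calls to the robot, and variables do not carry over. Pictures are saved under pics/ and viewed, and the job is handed in when it is done.

```bash
ls -la; mkdir -p pics; python3 - <<'E'
from cell import env
import cv2
s=env.state();print(s)
for n in ["top","side","wrist"]:
    c=env.read_camera(n);cv2.imwrite(f"pics/{n}0.png",c["img"][:,:,::-1])
    print(n,c["fx"],c["cx"],c["cy"],c["rvec"],c["tvec"])
E
```

```text
total 12
drwxr-xr-x  3 agent agent 4096 Dec  7 14:52 .
drwxr-xr-x 23 root  root  4096 Dec  7 14:52 ..
drwxr-xr-x  2 agent agent 4096 Dec  7 14:52 pics
{'t': 0.0, 'joints': array([ 1.03639607e+00,  4.91558789e-01,  1.55948903e+00, -3.36678304e-05,
        1.09171861e+00, -1.05588174e-01]), 'qvel': array([-8.48182225e-04,  2.76646953e-04,  1.31712625e-03,  3.51537782e-05,
       -7.72623324e-04,  8.06835730e-04]), 'tau': array([ 7.50951349e-04, -6.12648225e+01, -2.58183002e+01,  6.92303781e-02,
        4.81768115e-02, -1.09790490e-04]), 'eef_pos': array([259.81991085, 568.38340796, 404.14847577]), 'tcp_rot': array([-3.14042227e+00, -9.40132919e-05,  2.71279606e+00]), 'ft_force': array([ 0.21025799, -0.30147601, -0.1397269 ]), 'moment': array([-0.00211155,  0.02196922,  0.0042048 ]), 'opening': 0.9982099120914906}
top 519.3415975910821 319.01891726496 229.06902835823868 [ 2.08385627 -2.1368533   0.17464736] [ 127.682655    508.85219816 1177.26147569]
side 526.859933864764 320.0405286072261 244.3681168426403 [ 1.90492151 -0.33266758  0.2495149 ] [-435.57230192  174.24146969 1017.52614296]
wrist 411.9598337057313 322.76597260610026 239.79833869702594 [-2.4261535  -1.557844   -0.23050896] [-625.1767808   -32.03112927  391.41698075]
```

View pics/top0.png

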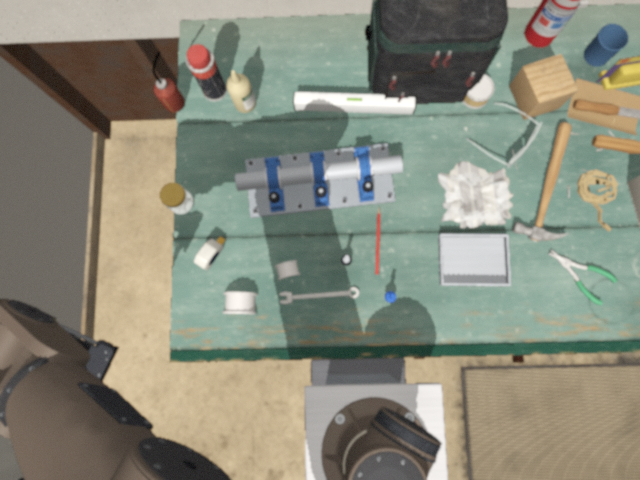

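View pics/side0.png

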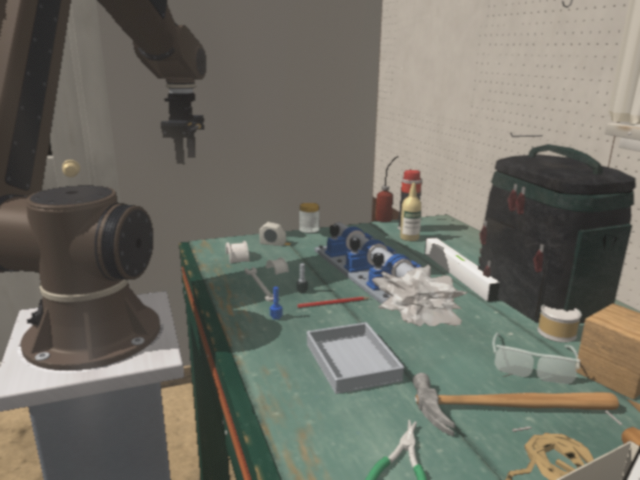

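View pics/wrist0.png

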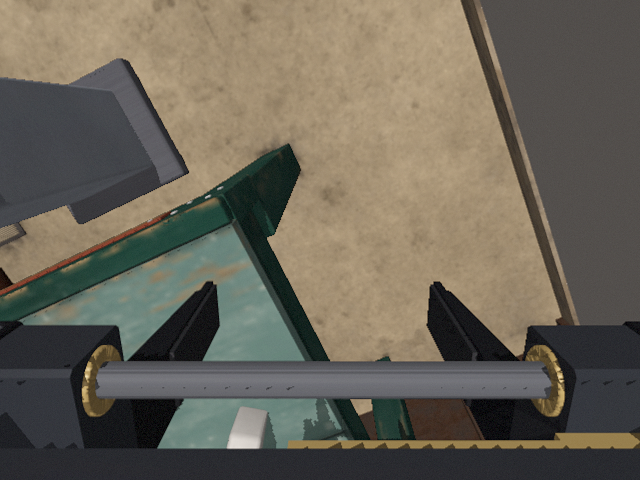

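```bash
cat > h.py <<'E'
import numpy as np, cv2
from cell import env
def cam(n,save=None):
    c=env.read_camera(n)
    c["R"]=cv2.Rodrigues(np.array(c["rvec"],float))[0];c["t"]=np.array(c["tvec"],float)
    c["C"]=-c["R"].T@c["t"]
    if save: cv2.imwrite(save,c["img"][:,:,::-1])
    return c
def pl(c,u,v,z):
    d=c["R"].T@np.array([(u-c["cx"])/c["fx"],(v-c["cy"])/c["fy"],1.])
    return c["C"]+d*(z-c["C"][2])/d[2]
def pr(c,p):
    q=c["R"]@np.array(p,float)+c["t"]
    return np.array([c["fx"]*q[0]/q[2]+c["cx"],c["fy"]*q[1]/q[2]+c["cy"]])
def tri(c1,p1,c2,p2):
    A=[];b=[]
    M=np.zeros((3,3));w=np.zeros(3)
    for c,p in((c1,p1),(c2,p2)):
        d=c["R"].T@np.array([(p[0]-c["cx"])/c["fx"],(p[1]-c["cy"])/c["fy"],1.]);d/=np.linalg.norm(d)
        P=np.eye(3)-np.outer(d,d);M+=P;w+=P@c["C"]
    return np.linalg.solve(M,w)
def crop(c,u0,v0,u1,v1,f,name):
    cv2.imwrite(name,cv2.resize(c["img"][v0:v1,u0:u1,::-1],None,fx=f,fy=f,interpolation=cv2.INTER_CUBIC))
E
python3 - <<'E'
from h import *
t=cam("top");s=cam("side")
print(t["C"],s["C"])
crop(t,220,230,410,320,4,"pics/c1.png")
crop(t,230,135,410,225,4,"pics/c2.png")
crop(s,220,205,420,325,4,"pics/c3.png")
for n,u,v in [("linA",240,302),("linB",288,269),("scrK",346,257),("scrB",390,296),("tray tl",441,236),("tray br",509,285)]:
    print(n,pl(t,u,v,0 if 'tray' not in n else 26))
E
```

```text
[ 279.91516102   87.43308041 1255.06213439] [  91.93005037 -986.87390441  522.5624692 ]
linA [348.12913587 310.22272697   0.        ]
linB [424.86843749 193.60205328   0.        ]
scrK [450.54617176  51.92020755   0.        ]
scrB [353.75869748 -50.2044909    0.        ]
tray tl [ 491.60071523 -175.62165365   26.        ]
tray br [ 371.05699921 -325.89119938   26.        ]
```

View pics/c1.png

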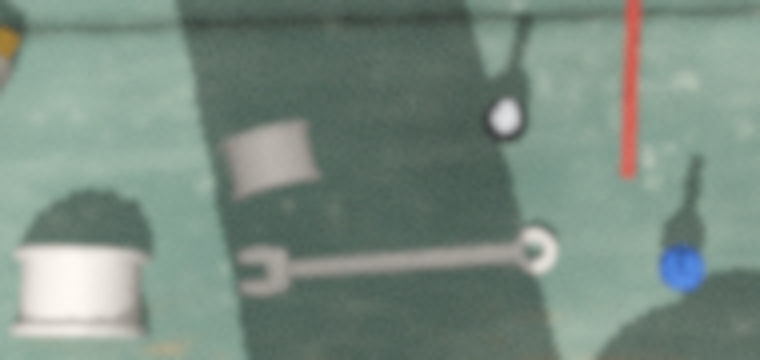

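View pics/c2.png

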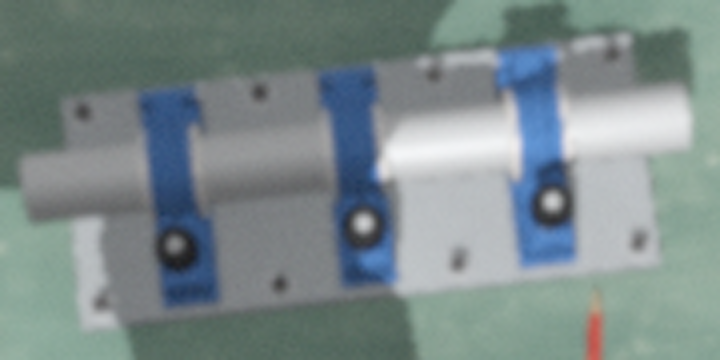

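View pics/c3.png

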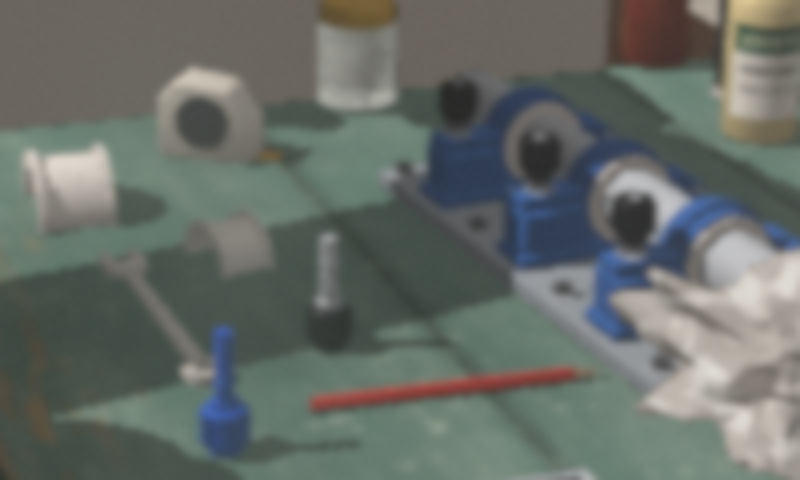

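```bash
python3 - <<'E'
from h import *
t=cam("top");s=cam("side")
hsv=cv2.cvtColor(t["img"],cv2.COLOR_RGB2HSV)
# black blobs in jig, dark
def blobs(mask,off,amin,name):
    n,l,st,ce=cv2.connectedComponentsWithStats(mask.astype(np.uint8))
    for i in range(1,n):
        if st[i,4]>=amin: print(name,st[i],ce[i]+off)
g=t["img"].max(2)
blobs(g[135:225,230:410]<50,np.array([230,135]),8,"blk")
blobs(g[240:270,330:360]<60,np.array([330,240]),8,"scr")
sub=hsv[255:285,270:305]; m=(sub[...,1]<45)
blobs(m,np.array([270,255]),20,"linB")
ct=max(cv2.findContours(m.astype(np.uint8),cv2.RETR_EXTERNAL,cv2.CHAIN_APPROX_NONE)[0],key=cv2.contourArea)
r=cv2.minAreaRect(ct+np.array([270,255]));print(r);b=cv2.boxPoints(r)
for z in(0,14,28):
  P=np.array([pl(t,*p,z) for p in b]);print(z,P.mean(0),[np.linalg.norm(P[i]-P[i-1]).round(1) for i in range(4)],(P[1]-P[0])[:2],(P[2]-P[1])[:2])
sub=hsv[280:325,215:265]; m=(sub[...,1]<40)&(sub[...,2]>110)
ct=max(cv2.findContours(m.astype(np.uint8),cv2.RETR_EXTERNAL,cv2.CHAIN_APPROX_NONE)[0],key=cv2.contourArea)
r=cv2.minAreaRect(ct+np.array([215,280]));print("A",r);b=cv2.boxPoints(r)
P=np.array([pl(t,*p,14) for p in b]);print(P.mean(0),[np.linalg.norm(P[i]-P[i-1]).round(1) for i in range(4)])
# screws
S=[pl(t,*p,92.5) for p in [(274.2,196.3),(320.8,190.8),(368,185.5)]]
for p in S: print(p)
print([np.linalg.norm(S[i+1]-S[i]) for i in(0,1)])
crop(t,262,180,286,210,16,"pics/k1.png");crop(t,308,175,332,205,16,"pics/k2.png");crop(t,356,170,380,200,16,"pics/k3.png")
a=[cv2.imread(f"pics/k{i}.png") for i in(1,2)];
cv2.imwrite("pics/k.png",np.hstack(a))
crop(s,235,200,310,310,5,"pics/c4.png")
E
```

```text
blk [41 60  8  7 24] [274.95833333 199.        ]
linB [  0   0  34  28 579] [284.86528497 268.96027634]
linB [30 22  5  8 24] [302.375 281.625]
((285.768310546875, 268.9146423339844), (33.82886505126953, 25.16590118408203), 4.969740867614746)
0 [425.36001768 199.07683111   0.        ] [np.float64(82.1), np.float64(61.4), np.float64(82.9), np.float64(61.2)] [61.13570283 -5.58351627] [ -9.377853   -82.33552039]
14 [423.73760558 197.83146448  14.        ] [np.float64(81.2), np.float64(60.7), np.float64(81.9), np.float64(60.5)] [60.45374468 -5.52123311] [ -9.27324468 -81.41708197]
28 [422.11519348 196.58609784  28.        ] [np.float64(80.3), np.float64(60.0), np.float64(81.0), np.float64(59.8)] [59.77178654 -5.45894996] [ -9.16863636 -80.49864354]
A ((239.5, 302.0), (44.0, 49.0), 90.0)
[347.81143792 309.00979026  14.        ] [np.float64(104.1), np.float64(118.1), np.float64(103.7), np.float64(116.2)]
[583.79726565 215.85977042  92.5       ]
[593.72018016 107.75099383  92.5       ]
[603.11438801  -1.62450558  92.5       ]
[np.float64(108.56321572215279), np.float64(109.77819006036506)]
```

View pics/k.png

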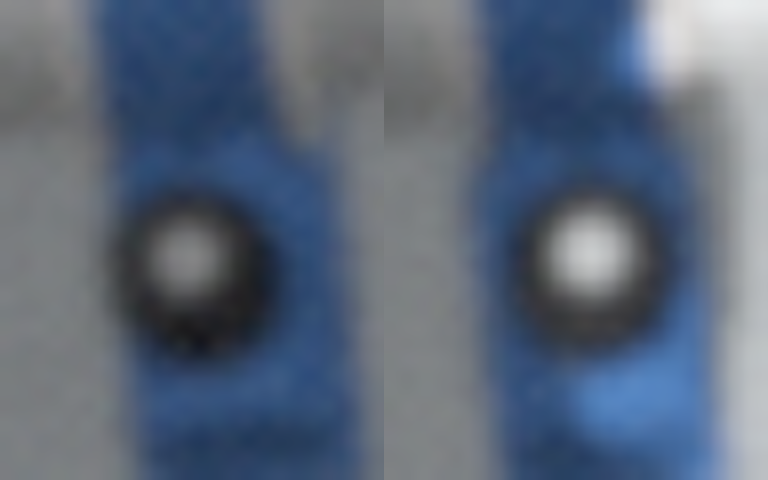

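View pics/c4.png

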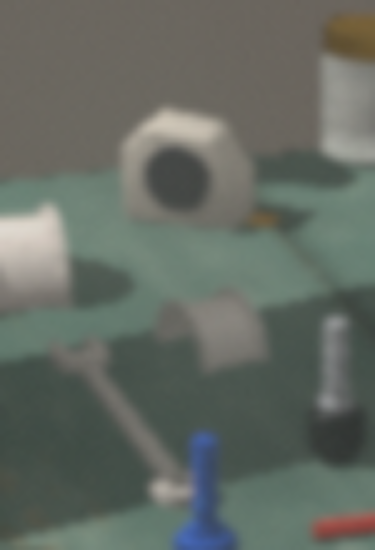

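```bash
python3 - <<'E'
from h import *
t=cam("top");s=cam("side")
def rect(c,u0,v0,u1,v1,th,zs,ref=0):
    I=cv2.GaussianBlur(c["img"],(3,3),0).astype(int)[v0:v1,u0:u1]
    m=(I[...,0]-I[...,1]>th)
    ct=max(cv2.findContours(m.astype(np.uint8),cv2.RETR_EXTERNAL,cv2.CHAIN_APPROX_NONE)[0],key=cv2.contourArea)
    r=cv2.minAreaRect(ct+np.array([u0,v0]));b=cv2.boxPoints(r);print(r, b.round(1).tolist())
    for z in zs:
        P=np.array([pl(c,*p,z) for p in b]);e=(P[1]-P[0])[:2];f=(P[2]-P[1])[:2]
        print(z,P.mean(0).round(1),np.linalg.norm(e).round(1),np.linalg.norm(f).round(1),e.round(1),f.round(1))
print(t["img"][269,288],t["img"][275,275],t["img"][300,240],t["img"][262,300])
rect(t,270,255,305,285,-5,(0,14,28))
rect(t,215,280,265,325,-5,(0,14,28))
# spare screw tip
crop(t,330,240,362,272,16,"pics/s1.png")
print("tri scr", tri(t,(346.3,258.5),s,(302,264)))
crop(s,285,255,320,300,12,"pics/s2.png")
E
```

```text
[183 178 172] [ 90 110  98] [251 246 240] [ 84 102  94]
((287.0882568359375, 268.85296630859375), (15.279744148254395, 20.615528106689453), 75.96376037597656) [[275.20001220703125, 263.8999938964844], [295.20001220703125, 258.8999938964844], [298.8999938964844, 273.79998779296875], [278.8999938964844, 278.79998779296875]]
0 [425.3 195.8   0. ] 50.2 37.4 [ 11. -49.] [-36.4  -8.5]
14 [423.7 194.6  14. ] 49.6 37.0 [ 10.9 -48.4] [-36.   -8.4]
28 [422.1 193.4  28. ] 49.1 36.6 [ 10.7 -47.9] [-35.6  -8.3]
((239.5, 302.0), (22.0, 31.0), 90.0) [[224.0, 291.0], [255.0, 291.0], [255.0, 313.0], [224.0, 313.0]]
0 [348.3 311.5   0. ] 75.3 52.5 [ -1.8 -75.2] [-52.5  -0. ]
14 [347.5 309.   14. ] 74.4 51.9 [ -1.8 -74.4] [-51.9  -0. ]
28 [346.7 306.5  28. ] 73.6 51.3 [ -1.8 -73.6] [-51.3  -0. ]
tri scr [438.78411845  52.99692269  68.6878208 ]
```

View pics/s1.png

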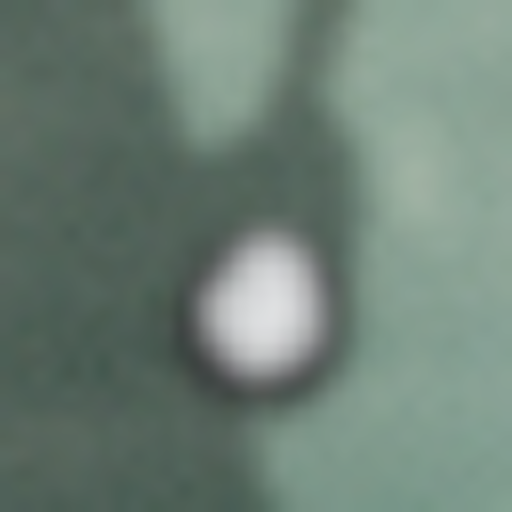

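View pics/s2.png

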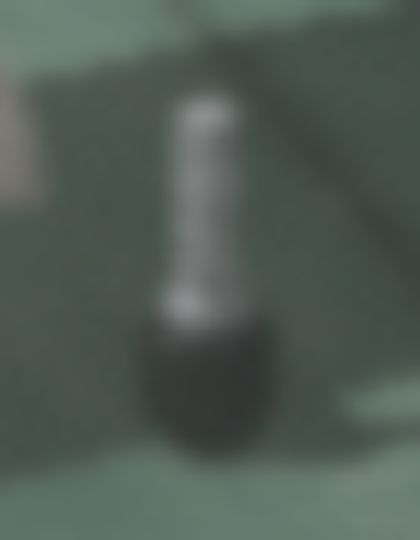

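```bash
cat >> h.py <<'E'
from scipy.spatial.transform import Rotation as Ro
def plan(x,y,zg,yaw=None,pitch=0,L=171.):
    """world grasp point + yaw(deg), tool down (pitch = tilt about world y): shift/turn in tool units"""
    s=env.state();R=Ro.from_euler("xyz",s["tcp_rot"]);p=s["eef_pos"]
    g=p+R.as_matrix()[:,2]*L
    if yaw is None: T=R
    else: T=Ro.from_euler("y",pitch,degrees=True)*Ro.from_euler("xyz",[180,0,yaw],degrees=True)
    pt=np.array([x,y,zg])-T.as_matrix()[:,2]*L
    d=R.inv().apply(pt-p)/150; r=np.degrees((R.inv()*T).as_rotvec())/45
    print("t %.2f grasp %s yaw %.1f F %s open %.3f"%(s["t"],g.round(1),np.degrees(s["tcp_rot"][2]),s["ft_force"].round(1),s["opening"]))
    print("shift",d.round(3),"turn",r.round(3))
E
python3 - <<'E'
from h import *
t=cam("top");w=cam("wrist")
s=env.state();R=Ro.from_euler("xyz",s["tcp_rot"])
print("cam in tool",R.inv().apply(w["C"]-s["eef_pos"]), (w["R"]@R.as_matrix()).round(2))
tip=pl(t,346.8,256,68);print(tip, pl(t,346,262,13))
plan(439,53,170,103)
E
```

```text
cam in tool [83.01105143  0.7293216  21.23512975] [[-0.    1.    0.  ]
 [-0.96 -0.   -0.29]
 [-0.29 -0.    0.96]]
[443.57185045  51.93034226  68.        ] [436.67344807  52.67938213  13.        ]
t 0.55 grasp [259.8 568.4 233.8] yaw 155.4 F [ 0.2  0.6 -0.4] open 1.001
shift [-2.515 -2.628  0.425] turn [ 0.    -0.     1.165]
```

```bash
python3 -m pendant '[{"x":-0.33,"y":-0.33,"rz":0.2},{"x":-0.66,"y":-0.66,"rz":0.43},{"x":-1,"y":-1,"rz":0.65},{"x":-1,"y":-1,"rz":0.88},{"x":-1,"y":-1,"rz":1}]'; python3 -c "
from h import *
plan(439,53,170,103)"
```

```text
t 0.55 grasp [259.8 568.4 233.8] yaw 155.4 F [ 0.2  0.6 -0.4] open 1.001
shift [-2.515 -2.628  0.425] turn [ 0.    -0.     1.165]invalid input
```

```bash
python3 -m pendant '[{"x":-0.33,"y":-0.33,"z":0,"rx":0,"ry":0,"rz":0.2,"jaw":1},{"x":-0.66,"y":-0.66,"z":0,"rx":0,"ry":0,"rz":0.43,"jaw":1},{"x":-0.99,"y":-0.99,"z":0.1,"rx":0,"ry":0,"rz":0.65,"jaw":1},{"x":-0.99,"y":-0.99,"z":0.1,"rx":0,"ry":0,"rz":0.88,"jaw":1},{"x":-0.99,"y":-0.99,"z":0.1,"rx":0,"ry":0,"rz":0.99,"jaw":1}]'; python3 -c "
from h import *
plan(439,53,170,103)"
```

```text
t: 1.18
eef_pos: [333.8, 370.1, 389.8]
tcp_rot: [-3.141, 0.0, 1.929]
ft_force: [0.7, -0.0, -0.2]
opening: 1.003
t 1.18 grasp [333.8 370.1 218.8] yaw 110.5 F [ 0.7 -0.  -0.2] open 1.003
shift [-2.226 -0.083  0.326] turn [-0.     0.     0.167]
```

```bash
python3 -m pendant '[{"x":-0.4,"y":0,"z":0.05,"rx":0,"ry":0,"rz":0.1,"jaw":1},{"x":-0.8,"y":0,"z":0.1,"rx":0,"ry":0,"rz":0.167,"jaw":1},{"x":-1,"y":-0.04,"z":0.15,"rx":0,"ry":0,"rz":0.167,"jaw":0.8}]';  python3 -m pendant '[{"x":-0.4,"y":0,"z":0,"rx":0,"ry":0,"rz":0,"jaw":0.8},{"x":-0.8,"y":0.1,"z":0.05,"rx":0,"ry":0,"rz":0,"jaw":0.7},{"x":-1,"y":0.15,"z":0.1,"rx":0,"ry":0,"rz":0,"jaw":0.5},{"x":-1,"y":0.15,"z":0.1,"rx":0,"ry":0,"rz":0,"jaw":0.5}]'; python3 -c "
from h import *
w=cam('wrist','pics/w1.png')
plan(439,53,120,103)
print(pr(w,[439,53,68]),pr(w,[439,53,0]))"
```

```text
t: 1.55
eef_pos: [381.6, 227.3, 367.2]
tcp_rot: [3.141, -0.0, 1.802]
ft_force: [0.8, 0.5, 0.9]
opening: 0.943
t: 2.05
eef_pos: [438.3, 87.1, 351.9]
tcp_rot: [-3.141, -0.0, 1.801]
ft_force: [-0.9, 0.2, -0.3]
opening: 0.551
t 2.10 grasp [437.6  88.1 181.1] yaw 103.2 F [-0.4  0.9  0.7] open 0.523
shift [-0.23  -0.045  0.407] turn [-0.001 -0.     0.005]
[312.65880161 290.54712941] [314.54122636 257.83297481]
```

View pics/w1.png

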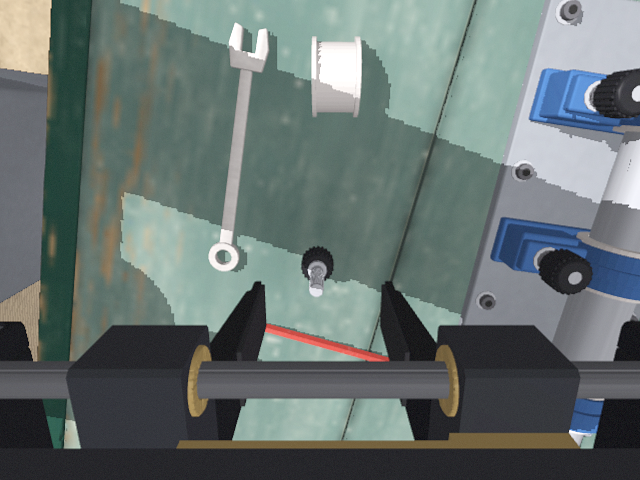

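```bash
python3 - <<'E'
from h import *
w=cam('wrist')
print("tip",pl(w,316,290,68))
for p in [(312,37),(312,115),(358,117),(361,38)]: print(pl(w,*p,0).round(1),pl(w,*p,14).round(1))
print("screw tops",pl(w,577,278,92.5),pl(w,636,93,92.5))
crop(w,290,20,385,130,5,"pics/w1l.png")
crop(w,280,230,350,310,6,"pics/w1s.png")
plan(440,53,110,103)
E
```

```text
tip [440.6545513   54.87127753  68.        ]
[398.6 220.1   0. ] [399.4 217.9  14. ]
[410.6 166.9   0. ] [411. 167.  14.]
[445.4 173.6   0. ] [444.3 173.4  14. ]
[433.6 227.6   0. ] [433.  225.2  14. ]
screw tops [594.96164301 110.58211937  92.5       ] [582.48319991 219.20901659  92.5       ]
t 2.15 grasp [437.4  88.8 181.3] yaw 103.3 F [-0.1 -0.2  0.6] open 0.513
shift [-0.236 -0.038  0.475] turn [-0.    -0.     0.007]
```

View pics/w1l.png

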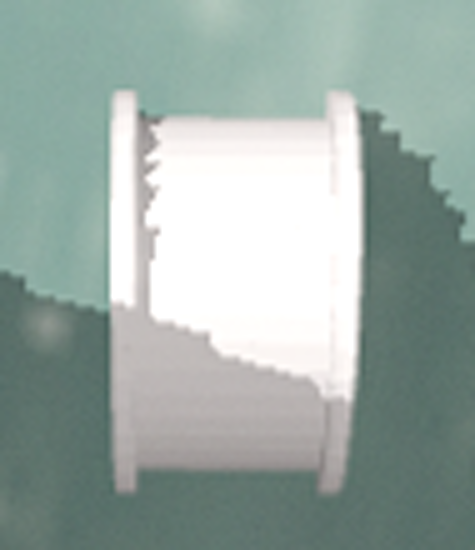

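View pics/w1s.png

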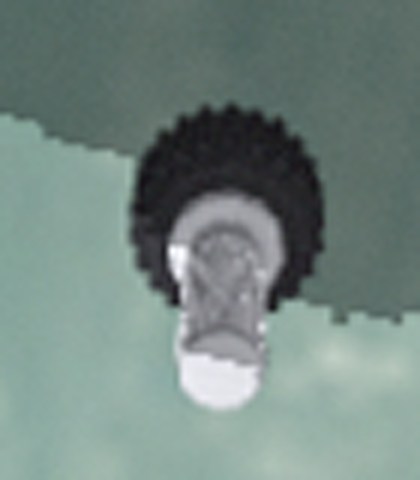

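```bash
python3 -c "
from h import *
plan(440.5,54,52,103)"; python3 -m pendant '[{"x":-0.228,"y":-0.04,"z":0.2,"rx":0,"ry":0,"rz":0.006,"jaw":0.5},{"x":-0.228,"y":-0.04,"z":0.5,"rx":0,"ry":0,"rz":0.006,"jaw":0.5},{"x":-0.228,"y":-0.04,"z":0.76,"rx":0,"ry":0,"rz":0.006,"jaw":0.5},{"x":-0.228,"y":-0.04,"z":0.86,"rx":0,"ry":0,"rz":0.006,"jaw":0.5},{"x":-0.228,"y":-0.04,"z":0.86,"rx":0,"ry":0,"rz":0.006,"jaw":0.5}]'; python3 -c "
from h import *
w=cam('wrist','pics/w2.png')
plan(440.5,54,52,103)"
```

```text
t 2.15 grasp [437.4  88.8 181.3] yaw 103.3 F [-0.1 -0.2  0.6] open 0.513
shift [-0.23  -0.033  0.862] turn [-0.    -0.     0.007]
t: 2.78
eef_pos: [439.4, 55.0, 222.7]
tcp_rot: [-3.14, -0.001, 1.801]
ft_force: [-0.7, -0.4, -0.2]
opening: 0.499
t 2.83 grasp [439.4  54.9  52.4] yaw 103.2 F [0.4 0.3 0.4] open 0.500
shift [-0.007  0.005  0.003] turn [-0.001 -0.     0.004]
```

View pics/w2.png

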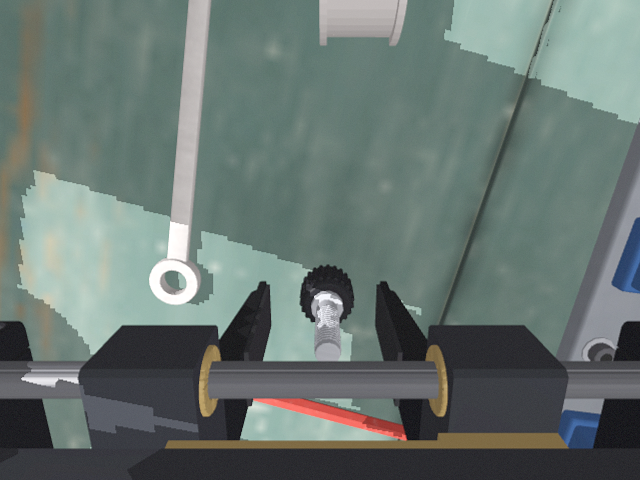

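```bash
python3 -m pendant '[{"x":-0.006,"y":0.012,"z":0,"rx":0,"ry":0,"rz":0,"jaw":0.3},{"x":-0.006,"y":0.012,"z":0,"rx":0,"ry":0,"rz":0,"jaw":0},{"x":-0.006,"y":0.012,"z":0,"rx":0,"ry":0,"rz":0,"jaw":0},{"x":-0.006,"y":0.012,"z":0,"rx":0,"ry":0,"rz":0,"jaw":0},{"x":-0.006,"y":0.012,"z":0,"rx":0,"ry":0,"rz":0,"jaw":0}]'; python3 -m pendant '[{"x":0,"y":0,"z":-0.2,"rx":0,"ry":0,"rz":0,"jaw":0},{"x":0,"y":0,"z":-0.5,"rx":0,"ry":0,"rz":0,"jaw":0}]'; python3 -c "
from h import *
w=cam('wrist','pics/w3.png')
plan(431,-200,120,103)"
```

```text
t: 3.45
eef_pos: [441.6, 53.5, 223.3]
tcp_rot: [3.141, -0.0, 1.799]
ft_force: [-0.4, -0.7, 1.6]
opening: 0.098
t: 3.7
eef_pos: [441.5, 53.4, 298.3]
tcp_rot: [-3.139, -0.001, 1.799]
ft_force: [-0.6, 0.1, -0.1]
opening: 0.1
t 3.75 grasp [442.8  53.5 132.3] yaw 103.1 F [2.  0.4 5.4] open 0.098
shift [-1.629 -0.455  0.082] turn [0.005 0.001 0.002]
```

View pics/w3.png

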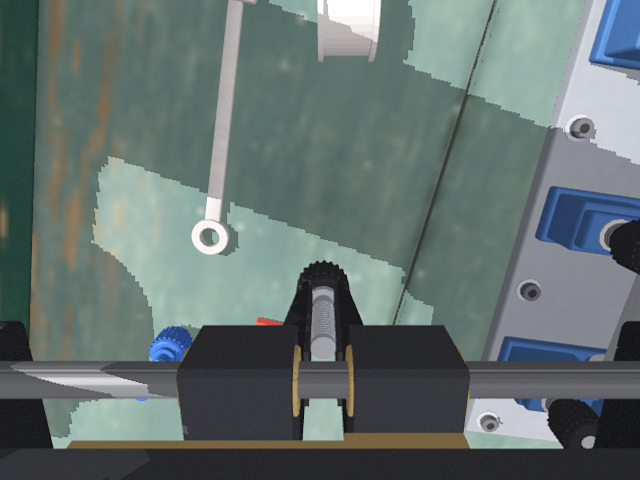

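```bash
python3 -m pendant '[{"x":-0.35,"y":-0.1,"z":0,"rx":0,"ry":0,"rz":0,"jaw":0},{"x":-0.7,"y":-0.2,"z":0,"rx":0,"ry":0,"rz":0,"jaw":0},{"x":-1,"y":-0.28,"z":0,"rx":0,"ry":0,"rz":0,"jaw":0}]';python3 -m pendant '[{"x":-0.35,"y":-0.1,"z":0,"rx":0,"ry":0,"rz":0,"jaw":0},{"x":-0.63,"y":-0.175,"z":0,"rx":0,"ry":0,"rz":0,"jaw":0},{"x":-0.63,"y":-0.175,"z":0,"rx":0,"ry":0,"rz":0,"jaw":0}]'; python3 - <<'E'
from h import *
w=cam('wrist','pics/w4.png');t=cam('top','pics/t4.png')
plan(431,-200,56,103)
E
```

```text
t: 4.12
eef_pos: [434.4, -103.8, 298.2]
tcp_rot: [3.141, 0.0, 1.799]
ft_force: [0.4, 0.7, 0.6]
opening: 0.101
t: 4.5
eef_pos: [430.3, -202.5, 297.9]
tcp_rot: [3.141, 0.0, 1.796]
ft_force: [0.5, -0.3, 0.2]
opening: 0.099
t 4.60 grasp [ 430.1 -200.   126.9] yaw 103.0 F [-0.3  0.2 -0.7] open 0.099
shift [-0.001  0.005  0.473] turn [-0.001 -0.001  0.001]
```

View pics/w4.png

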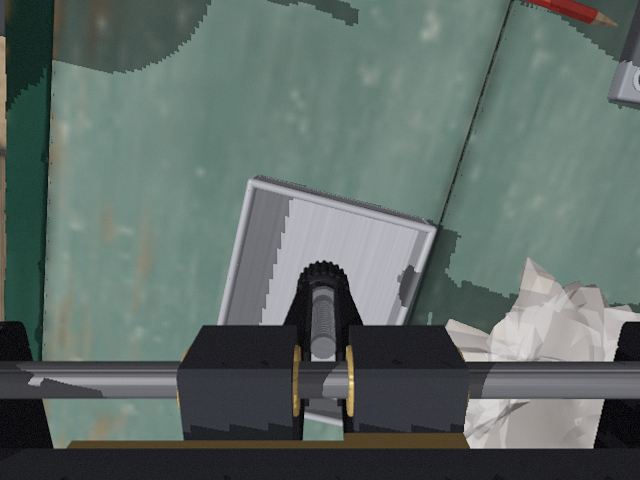

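View pics/t4.png

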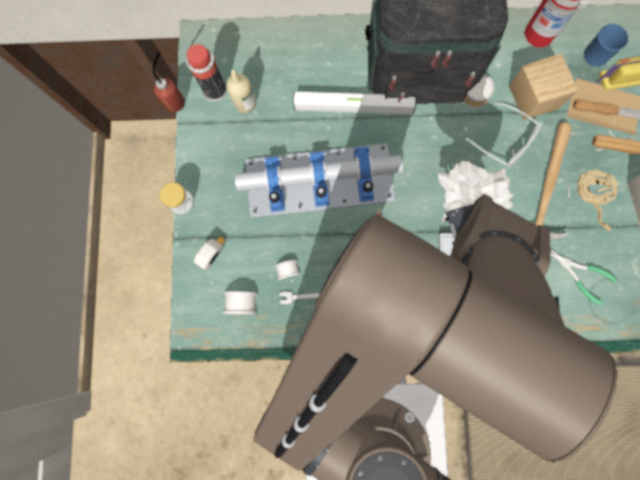

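```bash
python3 - <<'E'
from h import *
w=cam('wrist')
print(pl(w,252,182,26),pl(w,432,230,26))
plan(431,-200,55.5,103)
E
python3 -m pendant '[{"x":-0.003,"y":0.005,"z":0.2,"rx":0,"ry":0,"rz":0,"jaw":0},{"x":-0.003,"y":0.005,"z":0.4,"rx":0,"ry":0,"rz":0,"jaw":0},{"x":-0.003,"y":0.005,"z":0.465,"rx":0,"ry":0,"rz":0,"jaw":0},{"x":-0.003,"y":0.005,"z":0.465,"rx":0,"ry":0,"rz":0,"jaw":0}]'
```

```text
[ 378.18924923 -166.9137426    26.        ] [ 494.32316548 -171.29389424   26.        ]
t 4.65 grasp [ 430.2 -199.5  127. ] yaw 103.1 F [-0.  -0.2 -1.5] open 0.098
shift [-0.004  0.004  0.477] turn [-0.001 -0.001  0.002]
t: 5.15
eef_pos: [431.6, -199.8, 228.4]
tcp_rot: [-3.141, -0.001, 1.8]
ft_force: [0.1, 0.3, -0.9]
opening: 0.101
```

```bash
python3 -m pendant '[{"x":0,"y":0,"z":0.012,"rx":0,"ry":0,"rz":0,"jaw":0},{"x":0,"y":0,"z":0.016,"rx":0,"ry":0,"rz":0,"jaw":0}]'; python3 -m pendant '[{"x":0,"y":0,"z":0,"rx":0,"ry":0,"rz":0,"jaw":0.35},{"x":0,"y":0,"z":0,"rx":0,"ry":0,"rz":0,"jaw":0.35},{"x":0,"y":0,"z":0,"rx":0,"ry":0,"rz":0,"jaw":0.35},{"x":0,"y":0,"z":-0.15,"rx":0,"ry":0,"rz":0,"jaw":0.35},{"x":0,"y":0,"z":-0.5,"rx":0,"ry":0,"rz":0,"jaw":0.45}]'; python3 - <<'E'
from h import *
w=cam('wrist','pics/w5.png')
plan(422,197,120,102.7)
E
```

```text
t: 5.4
eef_pos: [431.5, -200.3, 226.7]
tcp_rot: [3.141, 0.001, 1.8]
ft_force: [-0.6, 0.1, -0.5]
opening: 0.098
t: 6.02
eef_pos: [431.3, -200.4, 300.6]
tcp_rot: [-3.139, -0.003, 1.799]
ft_force: [0.1, -0.0, 0.8]
opening: 0.405
t 6.08 grasp [ 432.6 -201.1  136. ] yaw 103.1 F [ 1.8 -1.   6.2] open 0.430
shift [2.597 0.536 0.1  ] turn [0.004 0.004 0.009]
```

View pics/w5.png

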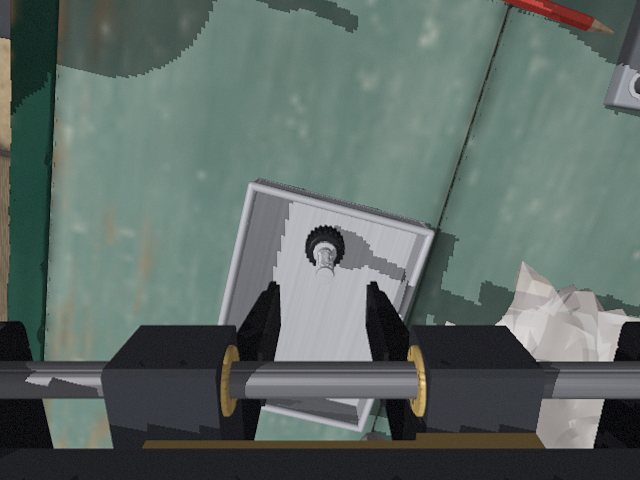

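```bash
python3 -m pendant '[{"x":0.38,"y":0.08,"z":0,"rx":0,"ry":0,"rz":0,"jaw":0.6},{"x":0.76,"y":0.16,"z":0,"rx":0,"ry":0,"rz":0,"jaw":0.6},{"x":1,"y":0.2,"z":0,"rx":0,"ry":0,"rz":0,"jaw":0.6}]';python3 -m pendant '[{"x":0.38,"y":0.08,"z":0,"rx":0,"ry":0,"rz":0,"jaw":0.6},{"x":0.76,"y":0.16,"z":0,"rx":0,"ry":0,"rz":0,"jaw":0.6},{"x":1,"y":0.2,"z":0,"rx":0,"ry":0,"rz":0,"jaw":0.6}]';python3 -m pendant '[{"x":0.2,"y":0.04,"z":0,"rx":0,"ry":0,"rz":0,"jaw":0.6},{"x":0.34,"y":0.09,"z":0,"rx":0,"ry":0,"rz":0,"jaw":0.6},{"x":0.34,"y":0.09,"z":0,"rx":0,"ry":0,"rz":0,"jaw":0.6}]'; python3 - <<'E'
from h import *
w=cam('wrist','pics/w6.png')
plan(422,197,24,102.7)
E
```

```text
t: 6.45
eef_pos: [426.1, -45.6, 301.2]
tcp_rot: [3.141, 0.0, 1.8]
ft_force: [0.7, 0.0, -0.6]
opening: 0.599
t: 6.82
eef_pos: [421.4, 107.6, 301.1]
tcp_rot: [3.141, -0.0, 1.801]
ft_force: [0.6, -0.6, 0.3]
opening: 0.602
t: 7.2
eef_pos: [423.3, 159.1, 301.0]
tcp_rot: [3.141, -0.0, 1.802]
ft_force: [-0.4, -0.1, -1.1]
opening: 0.605
t 7.25 grasp [423.3 158.4 130. ] yaw 103.2 F [ 0.1 -0.5  0.4] open 0.599
shift [0.253 0.051 0.706] turn [-0.    -0.     0.011]
```

View pics/w6.png

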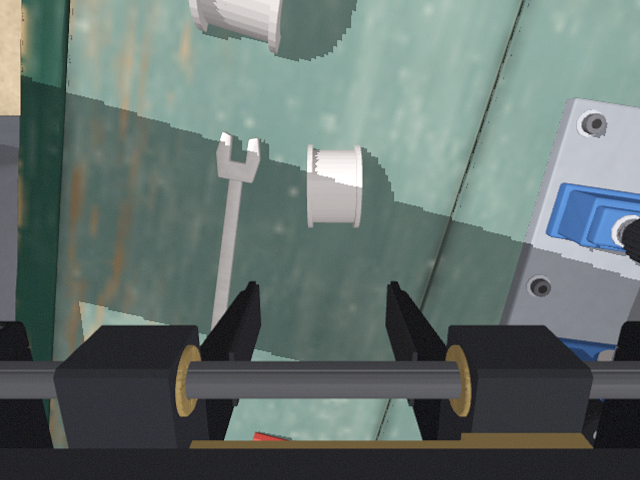

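```bash
python3 - <<'E'
from h import *
w=cam('wrist')
P=np.array([pl(w,*p,0) for p in [(307,147),(308,227),(358,226),(361,147)]]);print(P.round(1),P.mean(0))
print("spanner",pl(w,262,140,7),pl(w,255,180,7))
plan(*P.mean(0)[:2],23.5,102.7)
E
```

```text
[[398.9 216.9   0. ]
 [411.5 163.4   0. ]
 [445.5 172.1   0. ]
 [433.8 225.1   0. ]] [422.42665618 194.37351215   0.        ]
spanner [369.8112807  215.22349815   7.        ] [370.08344683 188.78223378   7.        ]
t 7.30 grasp [423.2 157.9 130. ] yaw 103.1 F [-0.2  0.3 -0.2] open 0.599
shift [0.238 0.05  0.71 ] turn [-0.    0.    0.01]
```

```bash
python3 -m pendant '[{"x":0.245,"y":0.05,"z":0.15,"rx":0,"ry":0,"rz":0.01,"jaw":0.53},{"x":0.245,"y":0.05,"z":0.4,"rx":0,"ry":0,"rz":0.01,"jaw":0.53},{"x":0.245,"y":0.05,"z":0.5,"rx":0,"ry":0,"rz":0.01,"jaw":0.53},{"x":0.245,"y":0.05,"z":0.5,"rx":0,"ry":0,"rz":0.01,"jaw":0.53}]'; python3 - <<'E'
from h import *
w=cam('wrist','pics/w7.png')
plan(422.4,195.5,23.5,102.7)
E
```

```text
t: 7.8
eef_pos: [422.4, 194.8, 225.3]
tcp_rot: [-3.139, 0.0, 1.79]
ft_force: [0.5, 0.2, 0.6]
opening: 0.528
t 7.85 grasp [422.5 194.9  55. ] yaw 102.6 F [-0.3  0.1  1.7] open 0.528
shift [ 0.004 -0.     0.21 ] turn [-0.001  0.    -0.003]
```

View pics/w7.png

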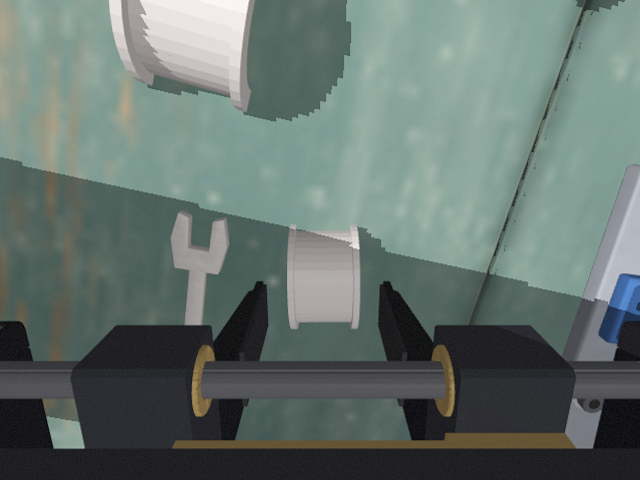

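Liner (323,277) sits squarely between the fingers. Down and grip.

```bash
python3 -m pendant '[{"x":0.004,"y":0,"z":0.12,"rx":0,"ry":0,"rz":0,"jaw":0.53},{"x":0.004,"y":0,"z":0.21,"rx":0,"ry":0,"rz":0,"jaw":0.53},{"x":0.004,"y":0,"z":0.21,"rx":0,"ry":0,"rz":0,"jaw":0.53},{"x":0.004,"y":0,"z":0.21,"rx":0,"ry":0,"rz":0,"jaw":0.2},{"x":0.004,"y":0,"z":0.21,"rx":0,"ry":0,"rz":0,"jaw":0.2},{"x":0.004,"y":0,"z":0.21,"rx":0,"ry":0,"rz":0,"jaw":0.2},{"x":0.004,"y":0,"z":0.21,"rx":0,"ry":0,"rz":0,"jaw":0.2}]';  python3 -m pendant '[{"x":0,"y":0,"z":-0.2,"rx":0,"ry":0,"rz":0,"jaw":0.2},{"x":0,"y":0,"z":-0.6,"rx":0,"ry":0,"rz":0,"jaw":0.2}]'; python3 - <<'E'
from h import *
w=cam('wrist','pics/w8.png')
plan(436,-268,110,10)
E
```

```text
t: 8.72
eef_pos: [422.3, 196.3, 194.9]
tcp_rot: [3.141, -0.0, 1.792]
ft_force: [0.2, -0.6, 5.5]
opening: 0.351
t: 8.98
eef_pos: [422.1, 196.1, 284.2]
tcp_rot: [-3.137, 0.0, 1.791]
ft_force: [1.3, 0.1, 0.5]
opening: 0.35
t 9.03 grasp [423.6 196.8 120.4] yaw 102.7 F [3.3 1.6 7.2] open 0.353
shift [-3.041 -0.593  0.065] turn [ 0.005 -0.006  2.059]
```

View pics/w8.png

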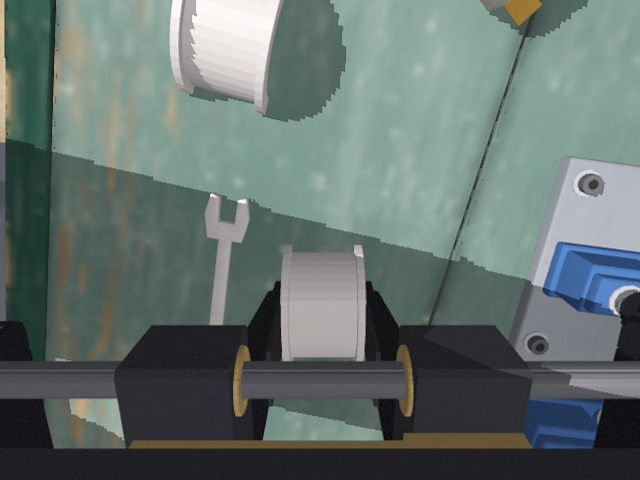

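```bash
python3 -m pendant '[{"x":-0.36,"y":-0.07,"z":-0.05,"rx":0,"ry":0,"rz":0,"jaw":0.2},{"x":-0.72,"y":-0.14,"z":-0.05,"rx":0,"ry":0,"rz":0,"jaw":0.2},{"x":-1,"y":-0.2,"z":-0.05,"rx":0,"ry":0,"rz":0,"jaw":0.2}]';python3 -m pendant '[{"x":-0.36,"y":-0.07,"z":0,"rx":0,"ry":0,"rz":0,"jaw":0.2},{"x":-0.72,"y":-0.14,"z":0,"rx":0,"ry":0,"rz":0,"jaw":0.2},{"x":-1,"y":-0.2,"z":0,"rx":0,"ry":0,"rz":0,"jaw":0.2}]';python3 -m pendant '[{"x":-0.25,"y":-0.05,"z":0,"rx":0,"ry":0,"rz":0.2,"jaw":0.2},{"x":-0.5,"y":-0.1,"z":0,"rx":0,"ry":0,"rz":0.42,"jaw":0.2},{"x":-0.75,"y":-0.15,"z":0,"rx":0,"ry":0,"rz":0.64,"jaw":0.2},{"x":-1,"y":-0.2,"z":0,"rx":0,"ry":0,"rz":0.86,"jaw":0.2},{"x":-1,"y":-0.2,"z":0,"rx":0,"ry":0,"rz":1,"jaw":0.2}]'; python3 - <<'E'
from h import *
plan(436,-268,110,10)
E
```

```text
t: 9.4
eef_pos: [425.6, 41.6, 292.3]
tcp_rot: [3.141, 0.0, 1.791]
ft_force: [0.7, 0.0, -0.3]
opening: 0.348
t: 9.78
eef_pos: [429.2, -111.7, 292.1]
tcp_rot: [3.141, 0.0, 1.791]
ft_force: [1.4, 0.5, 0.3]
opening: 0.349
t: 10.4
eef_pos: [432.9, -264.7, 291.9]
tcp_rot: [3.141, 0.0, 0.999]
ft_force: [0.4, 0.7, -1.0]
opening: 0.355
t 10.40 grasp [ 433.  -264.8  120.9] yaw 57.2 F [ 0.4  0.7 -1. ] open 0.355
shift [-0.007  0.029  0.072] turn [ 1.00e-03 -0.00e+00  1.05e+00]
```

```bash
python3 -m pendant '[{"x":-0.007,"y":0.029,"z":0,"rx":0,"ry":0,"rz":0.22,"jaw":0.2},{"x":-0.007,"y":0.029,"z":0,"rx":0,"ry":0,"rz":0.44,"jaw":0.2},{"x":-0.007,"y":0.029,"z":0,"rx":0,"ry":0,"rz":0.66,"jaw":0.2},{"x":-0.007,"y":0.029,"z":0,"rx":0,"ry":0,"rz":0.88,"jaw":0.2},{"x":-0.007,"y":0.029,"z":0,"rx":0,"ry":0,"rz":1,"jaw":0.2},{"x":-0.007,"y":0.029,"z":0,"rx":0,"ry":0,"rz":1,"jaw":0.2}]'; python3 - <<'E'
from h import *
w=cam('wrist','pics/w9.png')
plan(436,-268,28,10)
E
```

```text
t: 11.15
eef_pos: [436.0, -265.7, 292.0]
tcp_rot: [-3.141, 0.0, 0.221]
ft_force: [-0.5, 0.2, 0.4]
opening: 0.349
t 11.20 grasp [ 436.  -265.7  121. ] yaw 12.8 F [ 0.3 -0.4  0.6] open 0.353
shift [-0.004  0.015  0.62 ] turn [-0.     0.     0.062]
```

View pics/w9.png

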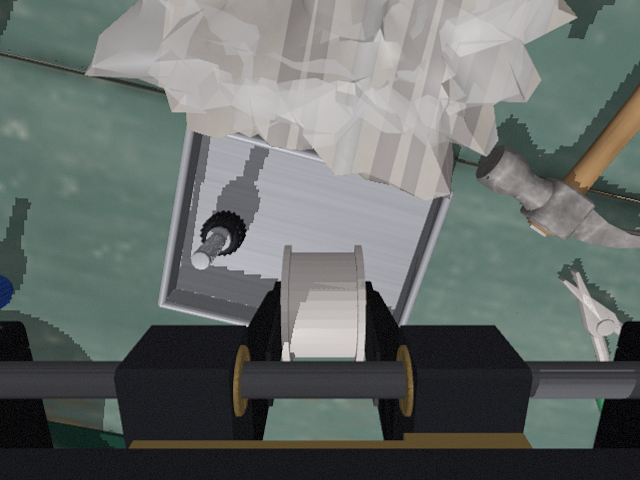

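```bash
python3 - <<'E'
from h import *
w=cam('wrist')
print(pl(w,164,302,26),pl(w,192,132,26),pl(w,447,198,26),pl(w,405,320,26),"screw",pl(w,203,260,71))
plan(433,-266,27.5,12.8)
E
python3 -m pendant '[{"x":-0.02,"y":-0.005,"z":0.25,"rx":0,"ry":0,"rz":0,"jaw":0.2},{"x":-0.02,"y":-0.005,"z":0.5,"rx":0,"ry":0,"rz":0,"jaw":0.2},{"x":-0.02,"y":-0.005,"z":0.61,"rx":0,"ry":0,"rz":0,"jaw":0.2},{"x":-0.02,"y":-0.005,"z":0.61,"rx":0,"ry":0,"rz":0,"jaw":0.2}]'
```

```text
[ 379.73288054 -171.61145334   26.        ] [ 490.41221906 -175.40344905   26.        ] [ 485.95679987 -330.26971446   26.        ] [ 401.78036516 -328.21714607   26.        ] screw [ 432.93861534 -202.33449006   71.        ]
t 11.25 grasp [ 436.  -265.7  121. ] yaw 12.8 F [-0.3 -0.1  0.2] open 0.349
shift [-0.02  -0.002  0.623] turn [-0.     0.    -0.001]
t: 11.75
eef_pos: [432.9, -265.6, 199.7]
tcp_rot: [-3.14, 0.001, 0.222]
ft_force: [0.3, 0.3, -0.5]
opening: 0.356
```

```bash
python3 -m pendant '[{"x":0,"y":0,"z":0.01,"rx":0,"ry":0,"rz":0,"jaw":0.2},{"x":0,"y":0,"z":0.012,"rx":0,"ry":0,"rz":0,"jaw":0.2},{"x":0,"y":0,"z":0.012,"rx":0,"ry":0,"rz":0,"jaw":0.5},{"x":0,"y":0,"z":0.012,"rx":0,"ry":0,"rz":0,"jaw":0.5},{"x":0,"y":0,"z":0.012,"rx":0,"ry":0,"rz":0,"jaw":0.5},{"x":0,"y":0,"z":-0.2,"rx":0,"ry":0,"rz":0,"jaw":0.5},{"x":0,"y":0,"z":-0.6,"rx":0,"ry":0,"rz":0,"jaw":0.4},{"x":0,"y":0,"z":-0.8,"rx":0,"ry":0,"rz":0,"jaw":0.2}]'; python3 - <<'E'
from h import *
w=cam('wrist','pics/w10.png')
plan(582,218,160,5)
E
```

```text
t: 12.75
eef_pos: [433.0, -265.7, 323.2]
tcp_rot: [3.14, -0.002, 0.221]
ft_force: [0.9, 0.1, 0.2]
opening: 0.35
t 12.80 grasp [ 434.2 -266.5  154.8] yaw 12.7 F [ 1.1 -1.   3.7] open 0.307
shift [ 1.674 -2.93  -0.043] turn [ 0.006 -0.006  0.17 ]
```

View pics/w10.png

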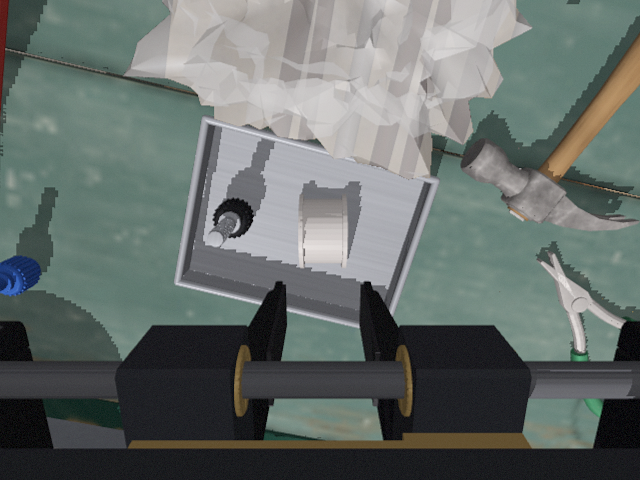

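```bash
python3 -m pendant '[{"x":0.17,"y":-0.34,"z":-0.05,"rx":0,"ry":0,"rz":0.05,"jaw":0},{"x":0.35,"y":-0.68,"z":-0.1,"rx":0,"ry":0,"rz":0.1,"jaw":0},{"x":0.55,"y":-1,"z":-0.1,"rx":0,"ry":0,"rz":0.17,"jaw":0}]';python3 -m pendant '[{"x":0.1,"y":-0.34,"z":0,"rx":0,"ry":0,"rz":0,"jaw":0},{"x":0.25,"y":-0.68,"z":0,"rx":0,"ry":0,"rz":0,"jaw":0},{"x":0.4,"y":-1,"z":0,"rx":0,"ry":0,"rz":0,"jaw":0}]';python3 -m pendant '[{"x":0.1,"y":-0.34,"z":0,"rx":0,"ry":0,"rz":0,"jaw":0},{"x":0.2,"y":-0.68,"z":0,"rx":0,"ry":0,"rz":0,"jaw":0},{"x":0.26,"y":-1,"z":0,"rx":0,"ry":0,"rz":0,"jaw":0},{"x":0.26,"y":-1,"z":0,"rx":0,"ry":0,"rz":0,"jaw":0}]'; python3 - <<'E'
from h import *
w=cam('wrist','pics/w11.png');t=cam('top','pics/t11.png')
plan(582,218,150,5)
E
```

```text
t: 13.18
eef_pos: [480.8, -99.7, 336.0]
tcp_rot: [3.141, -0.001, 0.085]
ft_force: [0.3, -0.2, -0.7]
opening: 0.022
t: 13.55
eef_pos: [527.6, 55.3, 335.5]
tcp_rot: [-3.142, -0.0, 0.087]
ft_force: [0.8, -1.1, -0.5]
opening: 0.01
t: 14.05
eef_pos: [552.9, 208.9, 335.1]
tcp_rot: [-3.141, 0.0, 0.091]
ft_force: [0.4, -0.4, 0.2]
opening: 0.005
t 14.15 grasp [552.8 206.3 164.2] yaw 5.1 F [ 0.2 -0.2 -0.5] open 0.007
shift [ 0.2   -0.061  0.094] turn [0.    0.001 0.001]
```

View pics/w11.png

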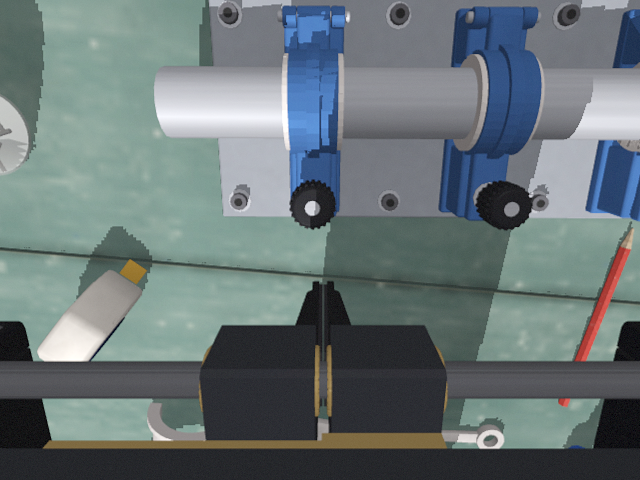

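View pics/t11.png

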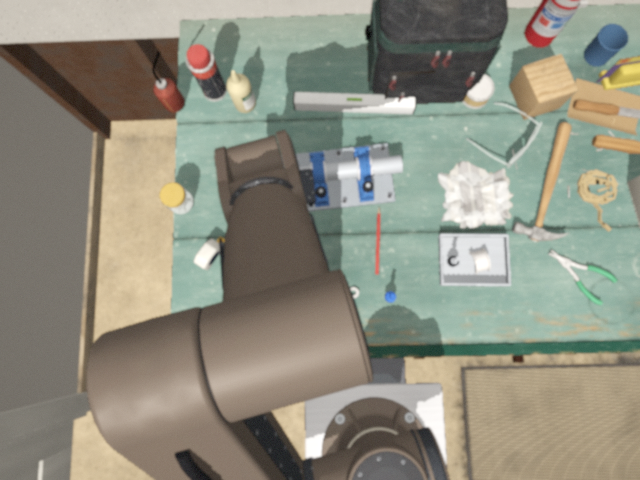

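```bash
python3 - <<'E'
from h import *
w=cam('wrist')
a=pl(w,312.5,208,92.5);b=pl(w,512,209,92.5)
print(a,b,np.linalg.norm(a-b),np.degrees(np.arctan2(-(a-b)[0],(a-b)[1])))
plan(*a[:2],114,5)
E
```

```text
[585.40161315 215.61201191  92.5       ] [594.43452568 106.37359299  92.5       ] 109.61124795714072 4.727027251720528
t 14.20 grasp [552.9 205.6 164.3] yaw 5.0 F [ 0.5  0.7 -0.3] open 0.002
shift [ 0.221 -0.047  0.335] turn [ 0.     0.001 -0.   ]
```

```bash
python3 -m pendant '[{"x":0.1,"y":-0.03,"z":0,"rx":0,"ry":0,"rz":0,"jaw":0},{"x":0.217,"y":-0.049,"z":0.15,"rx":0,"ry":0,"rz":0,"jaw":0},{"x":0.217,"y":-0.049,"z":0.3,"rx":0,"ry":0,"rz":0,"jaw":0},{"x":0.217,"y":-0.049,"z":0.32,"rx":0,"ry":0,"rz":0,"jaw":0},{"x":0.217,"y":-0.049,"z":0.32,"rx":0,"ry":0,"rz":0,"jaw":0}]'; python3 - <<'E'
from h import *
w=cam('wrist','pics/w12.png')
plan(584.5,216,111.5,5)
E
```

```text
t: 14.82
eef_pos: [585.1, 215.6, 288.1]
tcp_rot: [-3.142, -0.0, 0.086]
ft_force: [0.2, 1.0, 0.5]
opening: 0.004
t 14.88 grasp [585.3 215.9 117.5] yaw 5.0 F [-0.4 -0.1  0.1] open 0.004
shift [-0.004 -0.002  0.04 ] turn [-0.    -0.001 -0.001]
```

View pics/w12.png

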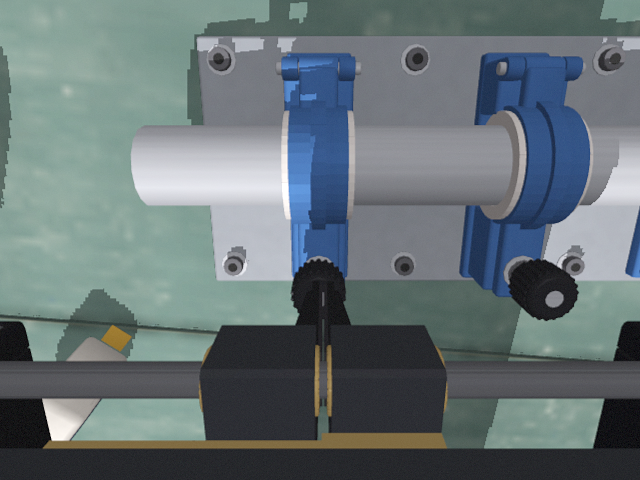

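```bash
python3 -m pendant '[{"x":0,"y":0,"z":0.015,"rx":0,"ry":0,"rz":0,"jaw":0},{"x":0,"y":0,"z":0.03,"rx":0,"ry":0,"rz":0,"jaw":0}]'; for i in 1 ; do python3 -m pendant '[{"x":0,"y":0,"z":0.01,"rx":0,"ry":0,"rz":0,"jaw":0}]';done; python3 -m pendant '[{"x":0,"y":0,"z":0.01,"rx":0,"ry":0,"rz":0,"jaw":0}]'
```

```text
t: 15.12
eef_pos: [584.9, 216.3, 283.5]
tcp_rot: [-3.141, -0.001, 0.087]
ft_force: [0.1, 0.6, -0.9]
opening: 0.007
t: 15.25
eef_pos: [584.9, 216.4, 282.9]
tcp_rot: [-3.141, -0.001, 0.087]
ft_force: [-6.7, -3.0, 22.4]
opening: 0.004
t: 15.38
eef_pos: [584.8, 216.3, 282.8]
tcp_rot: [-3.141, -0.002, 0.088]
ft_force: [-11.2, -4.2, 37.2]
opening: 0.002
```

```bash
python3 -m pendant '[{"x":0,"y":0,"z":-0.1,"rx":0,"ry":0,"rz":0,"jaw":0},{"x":0,"y":0.25,"z":-0.15,"rx":0,"ry":0,"rz":0,"jaw":0},{"x":0,"y":0.55,"z":-0.15,"rx":0,"ry":0,"rz":0,"jaw":0},{"x":0,"y":0.731,"z":-0.08,"rx":0,"ry":0,"rz":0,"jaw":0},{"x":0,"y":0.731,"z":-0.08,"rx":0,"ry":0,"rz":0,"jaw":0}]'; python3 - <<'E'
from h import *
w=cam('wrist','pics/w13.png')
plan(594,107,111.5,5)
E
```

```text
t: 16.0
eef_pos: [594.6, 105.6, 291.8]
tcp_rot: [-3.142, 0.001, 0.085]
ft_force: [-1.1, 0.0, 0.6]
opening: 0.002
t 16.05 grasp [594.6 106.7 121.1] yaw 4.9 F [-0.   0.3  0.1] open 0.004
shift [-0.004 -0.002  0.064] turn [-0.     0.    -0.002]
```

View pics/w13.png

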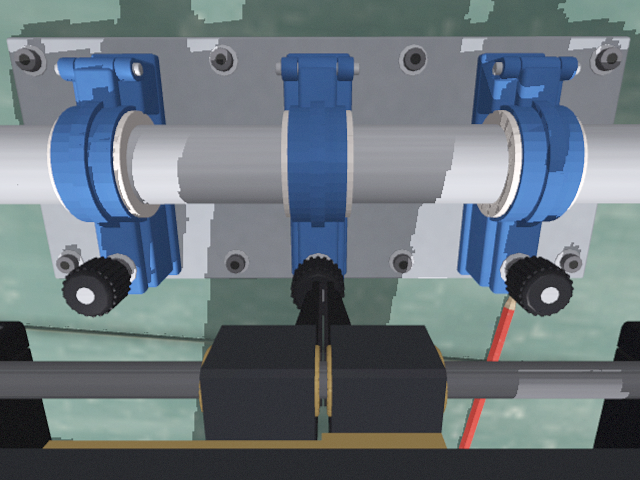

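```bash
python3 -m pendant '[{"x":0,"y":0,"z":0.03,"rx":0,"ry":0,"rz":0,"jaw":0},{"x":0,"y":0,"z":0.053,"rx":0,"ry":0,"rz":0,"jaw":0}]'; python3 -m pendant '[{"x":0,"y":0,"z":0.01,"rx":0,"ry":0,"rz":0,"jaw":0}]'; python3 -m pendant '[{"x":0,"y":0,"z":0.01,"rx":0,"ry":0,"rz":0,"jaw":0}]'
```

```text
t: 16.3
eef_pos: [594.4, 108.1, 284.0]
tcp_rot: [-3.141, -0.0, 0.088]
ft_force: [0.3, 0.3, 0.0]
opening: 0.003
t: 16.42
eef_pos: [594.4, 107.8, 282.4]
tcp_rot: [-3.141, 0.0, 0.088]
ft_force: [-0.4, 0.7, 1.3]
opening: 0.005
t: 16.55
eef_pos: [594.4, 107.5, 281.2]
tcp_rot: [-3.141, -0.0, 0.088]
ft_force: [-0.6, 0.6, 1.7]
opening: 0.004
```

```bash
python3 -m pendant '[{"x":0,"y":0,"z":0.012,"rx":0,"ry":0,"rz":0,"jaw":0},{"x":0,"y":0,"z":0.012,"rx":0,"ry":0,"rz":0,"jaw":0}]';  python3 -m pendant '[{"x":0,"y":0,"z":-0.1,"rx":0,"ry":0,"rz":0,"jaw":0},{"x":0,"y":0.25,"z":-0.17,"rx":0,"ry":0,"rz":0,"jaw":0},{"x":0,"y":0.55,"z":-0.17,"rx":0,"ry":0,"rz":0,"jaw":0},{"x":0,"y":0.732,"z":-0.1,"rx":0,"ry":0,"rz":0,"jaw":0},{"x":0,"y":0.732,"z":-0.1,"rx":0,"ry":0,"rz":0,"jaw":0}]'; python3 - <<'E'
from h import *
w=cam('wrist','pics/w14.png')
plan(603.5,-2.5,111.5,5)
E
```

```text
t: 16.8
eef_pos: [594.5, 107.2, 279.4]
tcp_rot: [-3.141, -0.0, 0.087]
ft_force: [-0.6, 1.4, 2.6]
opening: 0.004
t: 17.42
eef_pos: [604.1, -4.0, 294.6]
tcp_rot: [3.142, 0.0, 0.085]
ft_force: [-0.1, 0.0, 0.9]
opening: 0.006
t 17.48 grasp [604.1  -2.8 123.9] yaw 4.9 F [ 0.3  0.4 -0.6] open 0.004
shift [-0.004 -0.003  0.083] turn [-0.    -0.    -0.002]
```

View pics/w14.png

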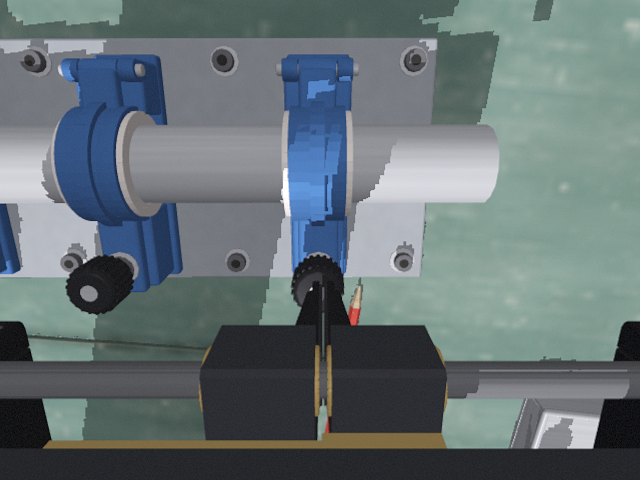

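Middle one is soft (2.6 N at 3.5 mm). Tap the third as well.

```bash
python3 -m pendant '[{"x":0,"y":0,"z":0.04,"rx":0,"ry":0,"rz":0,"jaw":0},{"x":0,"y":0,"z":0.072,"rx":0,"ry":0,"rz":0,"jaw":0}]'; python3 -m pendant '[{"x":0,"y":0,"z":0.01,"rx":0,"ry":0,"rz":0,"jaw":0}]'; python3 -m pendant '[{"x":0,"y":0,"z":0.007,"rx":0,"ry":0,"rz":0,"jaw":0}]'
```

```text
t: 17.73
eef_pos: [604.0, -1.3, 283.4]
tcp_rot: [-3.142, -0.0, 0.088]
ft_force: [0.3, -0.1, -0.3]
opening: 0.003
t: 17.85
eef_pos: [604.0, -1.4, 282.8]
tcp_rot: [-3.141, -0.0, 0.088]
ft_force: [-6.8, 2.6, 22.7]
opening: 0.0
t: 17.98
eef_pos: [603.9, -1.4, 282.8]
tcp_rot: [-3.141, -0.001, 0.088]
ft_force: [-9.6, 1.7, 29.1]
opening: 0.006
```

```bash
python3 -m pendant '[{"x":0,"y":0,"z":-0.15,"rx":0,"ry":0,"rz":0,"jaw":0},{"x":0,"y":-0.25,"z":-0.3,"rx":0,"ry":0,"rz":0,"jaw":0.3},{"x":0,"y":-0.55,"z":-0.3,"rx":0,"ry":0,"rz":0,"jaw":0.6},{"x":0,"y":-0.732,"z":-0.3,"rx":0,"ry":0,"rz":0,"jaw":0.6},{"x":0,"y":-0.732,"z":-0.25,"rx":0,"ry":0,"rz":0,"jaw":0.6}]'; python3 - <<'E'
from h import *
w=cam('wrist','pics/w15.png')
print(env.state()["joints"])
plan(594.5,107,83,4.9)
E
```

```text
t: 18.6
eef_pos: [594.1, 109.3, 318.6]
tcp_rot: [-3.141, -0.001, 0.091]
ft_force: [0.7, -0.8, -0.4]
opening: 0.37
[ 7.05881559e-02  5.58930312e-01  1.70312986e+00 -6.91308018e-05
  8.80581342e-01  1.55195283e+00]
t 18.65 grasp [593.9 108.  146.2] yaw 5.1 F [-0.5 -0.8  0.1] open 0.411
shift [0.002 0.007 0.421] turn [0.    0.001 0.005]
```

View pics/w15.png

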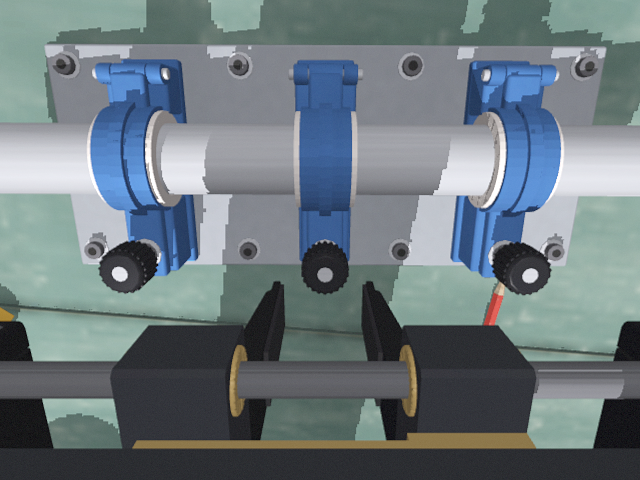

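```bash
python3 - <<'E'
from h import *
w=cam('wrist')
print(pl(w,324.5,274,92.5),pl(w,120,273.5,92.5),pl(w,529,275,92.5))
plan(594.5,107,83,4.9)
E
python3 -m pendant '[{"x":0.002,"y":0.005,"z":0.03,"rx":0,"ry":0,"rz":0,"jaw":0.6},{"x":0.002,"y":0.005,"z":0.1,"rx":0,"ry":0,"rz":0,"jaw":0.6},{"x":0.002,"y":0.005,"z":0.22,"rx":0,"ry":0,"rz":0,"jaw":0.6},{"x":0.002,"y":0.005,"z":0.25,"rx":0,"ry":0,"rz":0,"jaw":0.6}]'; python3 - <<'E'
from h import *
w=cam('wrist','pics/w16.png')
plan(594.5,107,83,4.9)
E
```

```text
[595.52465137 108.10554466  92.5       ] [586.21917872 215.95799191  92.5       ] [6.04561913e+02 5.38179091e-02 9.25000000e+01]
t 18.70 grasp [594.  107.2 146.4] yaw 5.1 F [ 0.4 -0.1  0.5] open 0.457
shift [0.002 0.002 0.423] turn [0.    0.002 0.003]
t: 19.2
eef_pos: [594.6, 106.1, 279.1]
tcp_rot: [-3.141, 0.003, 0.087]
ft_force: [0.2, -0.7, 0.1]
opening: 0.601
t 19.25 grasp [594.3 106.2 108.2] yaw 5.0 F [ 0.1 -0.1 -0.8] open 0.600
shift [-0.    -0.005  0.168] turn [-0.     0.003  0.002]
```

View pics/w16.png

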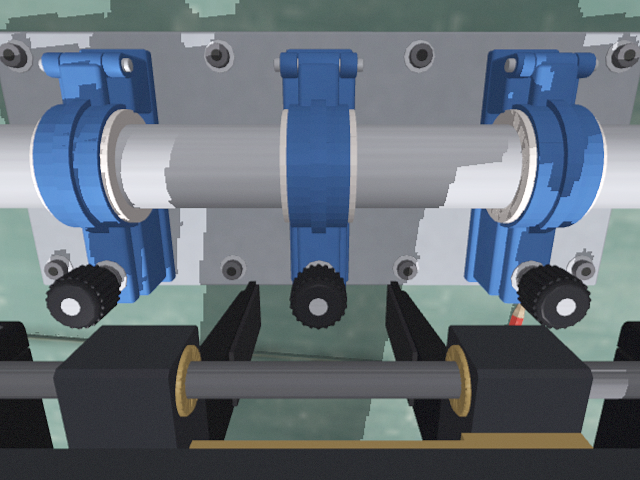

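```bash
python3 -m pendant '[{"x":0.002,"y":-0.006,"z":0.08,"rx":0,"ry":0,"rz":0,"jaw":0.6},{"x":0.002,"y":-0.006,"z":0.168,"rx":0,"ry":0,"rz":0,"jaw":0.6},{"x":0.002,"y":-0.006,"z":0.168,"rx":0,"ry":0,"rz":0,"jaw":0.6},{"x":0.002,"y":-0.006,"z":0.168,"rx":0,"ry":0,"rz":0,"jaw":0.1},{"x":0.002,"y":-0.006,"z":0.168,"rx":0,"ry":0,"rz":0,"jaw":0.1},{"x":0.002,"y":-0.006,"z":0.168,"rx":0,"ry":0,"rz":0,"jaw":0.1},{"x":0.002,"y":-0.006,"z":0.168,"rx":0,"ry":0,"rz":0,"jaw":0.1}]'; python3 - <<'E'
from h import *
w=cam('wrist','pics/w17.png')
s=env.state();R=Ro.from_euler("xyz",s["tcp_rot"]).as_matrix();g=s["eef_pos"]+171*R[:,2]
print(g,s["opening"],s["ft_force"])
a,b=104-(g[0]-594.8),g[2]-48
print(a,b)
for th in range(5,61,5):
    t=np.radians(th)
    # TCP rel hinge
    def f(t): 
        x,z=-a,b+171; return np.array([x*np.cos(t)+z*np.sin(t), -x*np.sin(t)+z*np.cos(t)])
    d=f(t)-f(0)
    print(th,"tool x %.3f z %.3f ry %.3f"%(d[0]/150,-d[1]/150,-th/45))
E
```

```text
t: 20.12
eef_pos: [595.0, 107.9, 256.0]
tcp_rot: [-3.14, -0.0, 0.087]
ft_force: [-0.0, 4.8, 0.1]
opening: 0.262
[595.0534188  108.15060924  84.9787418 ] 0.26198386989369027 [-0.43829921  5.91857688 -0.48374419]
103.74658119902858 36.97874180382206
5 tool x 0.123 z -0.055 ry -0.111
10 tool x 0.251 z -0.099 ry -0.222
15 tool x 0.382 z -0.132 ry -0.333
20 tool x 0.516 z -0.153 ry -0.444
25 tool x 0.651 z -0.162 ry -0.556
30 tool x 0.786 z -0.160 ry -0.667
35 tool x 0.920 z -0.146 ry -0.778
40 tool x 1.053 z -0.120 ry -0.889
45 tool x 1.183 z -0.083 ry -1.000
50 tool x 1.309 z -0.035 ry -1.111
55 tool x 1.431 z 0.025 ry -1.222
60 tool x 1.547 z 0.094 ry -1.333
```

View pics/w17.png

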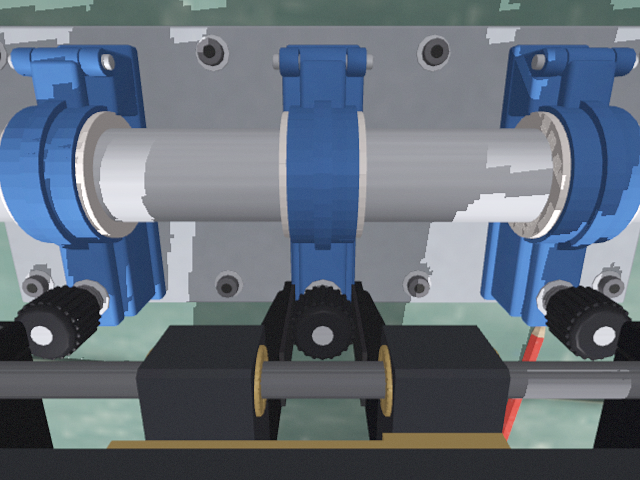

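```bash
python3 -m pendant '[{"x":0.06,"y":0,"z":-0.028,"rx":0,"ry":-0.055,"rz":0,"jaw":0.1},{"x":0.123,"y":0,"z":-0.055,"rx":0,"ry":-0.111,"rz":0,"jaw":0.1},{"x":0.251,"y":0,"z":-0.099,"rx":0,"ry":-0.222,"rz":0,"jaw":0.1},{"x":0.251,"y":0,"z":-0.099,"rx":0,"ry":-0.222,"rz":0,"jaw":0.1}]'; python3 - <<'E'
from h import *
w=cam('wrist','pics/w18.png');s=env.state();print(s["ft_force"],s["joints"])
E
```

```text
t: 20.68
eef_pos: [632.9, 111.2, 270.6]
tcp_rot: [-3.14, 0.177, 0.087]
ft_force: [-2.9, 4.5, -1.1]
opening: 0.267
[-0.77266821  4.42192834 -0.784127  ] [ 0.07148066  0.68256481  1.60003409 -0.00177378  1.03465347  1.55616564]
```

View pics/w18.png

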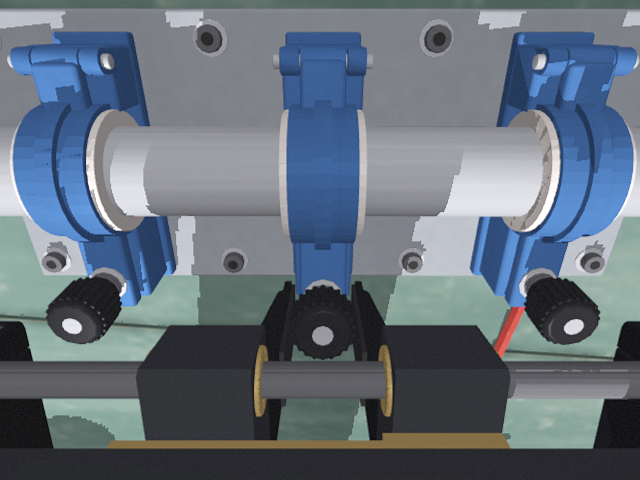

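```bash
python3 -m pendant '[{"x":0.123,"y":0,"z":-0.055,"rx":0,"ry":-0.111,"rz":0,"jaw":0.1},{"x":0.251,"y":0,"z":-0.099,"rx":0,"ry":-0.222,"rz":0,"jaw":0.1},{"x":0.382,"y":0,"z":-0.132,"rx":0,"ry":-0.333,"rz":0,"jaw":0.1},{"x":0.516,"y":0,"z":-0.153,"rx":0,"ry":-0.444,"rz":0,"jaw":0.1},{"x":0.516,"y":0,"z":-0.153,"rx":0,"ry":-0.444,"rz":0,"jaw":0.1}]'; python3 - <<'E'
from h import *
w=cam('wrist','pics/w19.png');t=cam('side','pics/s19.png');s=env.state();print(s["ft_force"],s["joints"])
crop(t,300,190,480,310,4,"pics/s19c.png")
E
```

```text
t: 21.35
eef_pos: [712.7, 118.2, 279.2]
tcp_rot: [-3.14, 0.527, 0.088]
ft_force: [-5.0, 3.8, 4.0]
opening: 0.261
[-3.71149951  5.13248958  1.89712803] [ 0.07365873  0.81911837  1.28805639 -0.00564736  1.55898115  1.55857735]
```

View pics/w19.png

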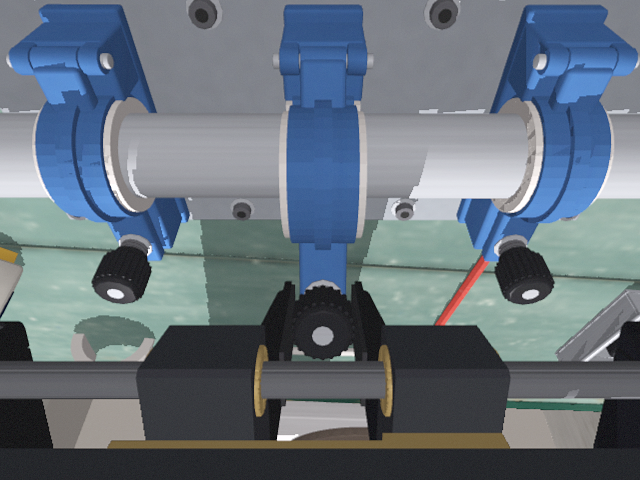

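View pics/s19c.png

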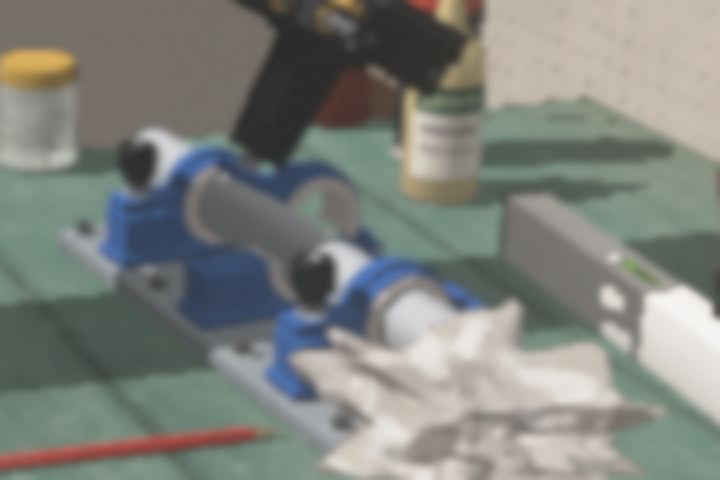

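```bash
python3 - <<'E'
from h import *
t=cam('top','pics/t19.png')
for z in(0,150,250): print(z,pl(t,372,90,z),pl(t,375,5,z))
E
```

```text
0 [884.02932601 -29.32657078   0.        ] [1127.59447755  -47.50459816    0.        ]
150 [811.82802038 -15.37192487 150.        ] [1026.28324044  -31.37738722  150.        ]
250 [763.69381663  -6.0688276  250.        ] [958.7424157  -20.62591326 250.        ]
```

View pics/t19.png

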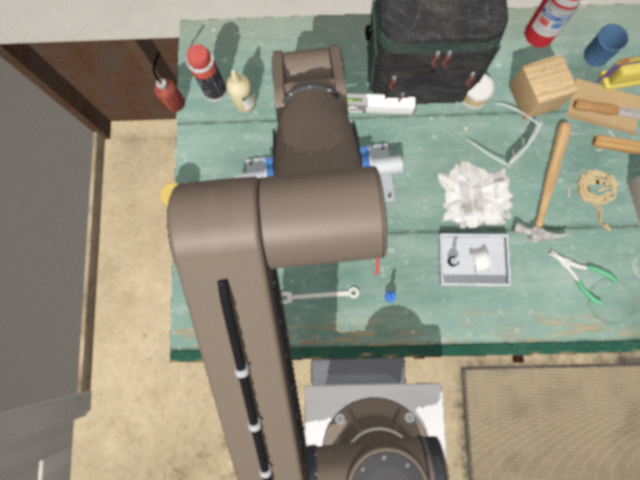

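View pics/s19.png

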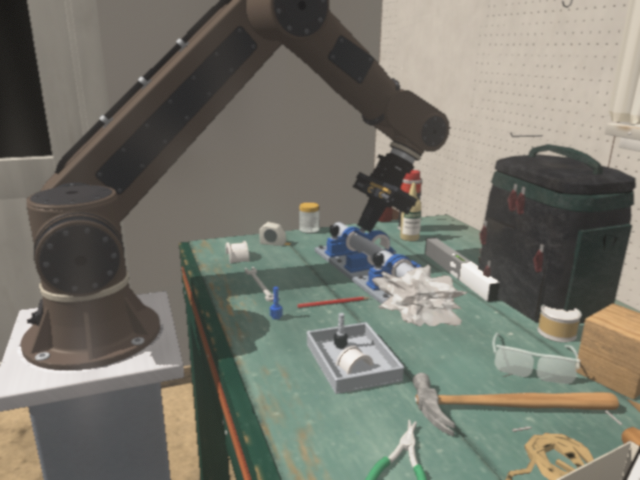

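```bash
python3 -m pendant '[{"x":0.123,"y":0,"z":-0.055,"rx":0,"ry":-0.111,"rz":0,"jaw":0.1},{"x":0.251,"y":0,"z":-0.099,"rx":0,"ry":-0.222,"rz":0,"jaw":0.1},{"x":0.382,"y":0,"z":-0.132,"rx":0,"ry":-0.333,"rz":0,"jaw":0.1},{"x":0.516,"y":0,"z":-0.153,"rx":0,"ry":-0.444,"rz":0,"jaw":0.1},{"x":0.516,"y":0,"z":-0.153,"rx":0,"ry":-0.444,"rz":0,"jaw":0.1}]'; python3 - <<'E'
from h import *
w=cam('wrist','pics/w20.png');t=cam('side','pics/s20.png');s=env.state();print(s["ft_force"],s["joints"])
crop(t,300,150,480,300,4,"pics/s20c.png")
E
```

```text
t: 22.12
eef_pos: [790.9, 125.1, 260.2]
tcp_rot: [-3.14, 0.877, 0.089]
ft_force: [-5.3, 3.5, 7.2]
opening: 0.265
[-3.42818789  4.95875396  2.2418838 ] [ 0.0753574   1.00859538  0.95157022 -0.00950853  2.05464245  1.55773191]
```

View pics/w20.png

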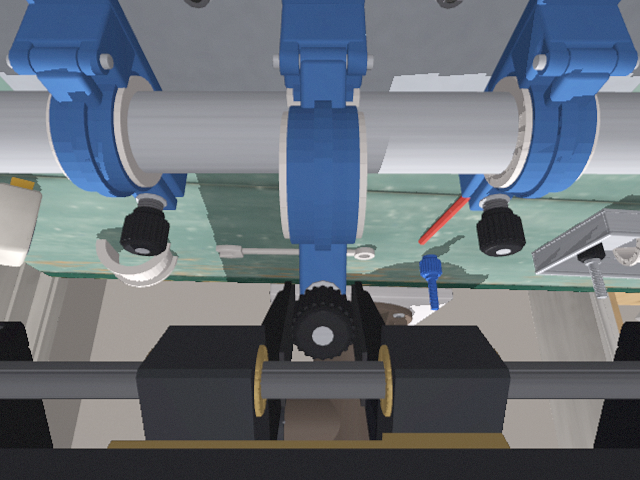

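View pics/s20c.png

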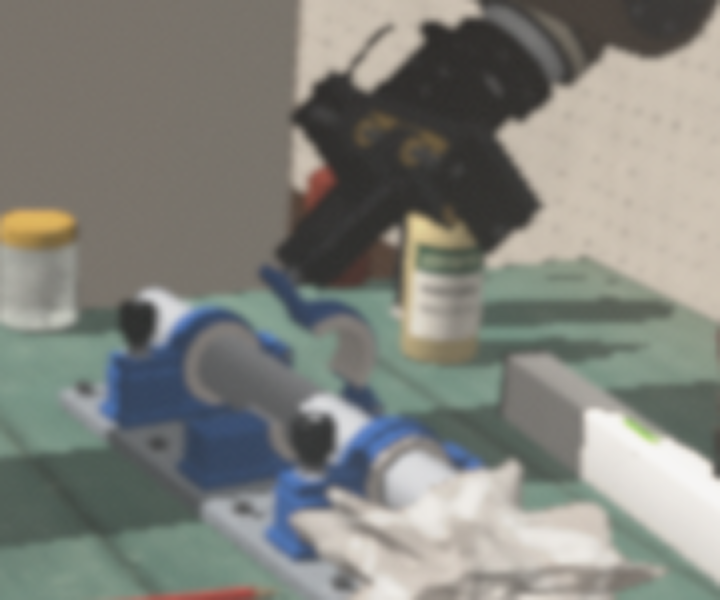

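```bash
python3 -m pendant '[{"x":0.05,"y":0,"z":-0.024,"rx":0,"ry":-0.045,"rz":0,"jaw":0.1},{"x":0.098,"y":0,"z":-0.045,"rx":0,"ry":-0.089,"rz":0,"jaw":0.1},{"x":0.098,"y":0,"z":-0.045,"rx":0,"ry":-0.089,"rz":0,"jaw":0.1},{"x":0.098,"y":0,"z":-0.045,"rx":0,"ry":-0.089,"rz":0,"jaw":0.1}]'; python3 - <<'E'
from h import *
w=cam('wrist','pics/w21.png');t=cam('side','pics/s21.png');s=env.state();print(s["ft_force"],s["opening"])
R=Ro.from_euler("xyz",s["tcp_rot"]).as_matrix();g=s["eef_pos"]+171*R[:,2]
u=np.array([np.cos(np.radians(4.9)),np.sin(np.radians(4.9))]);d=g[:2]-np.array([594.8,107.5])
r=d@u-104;print("cap angle",np.degrees(np.arctan2(g[2]-48,-r))-19.6)
E
```

```text
t: 22.72
eef_pos: [805.0, 126.4, 254.3]
tcp_rot: [-3.14, 0.942, 0.089]
ft_force: [-2.2, 4.4, 1.7]
opening: 0.261
[-3.09292665  5.33117122  2.56174799] 0.26165711474544123
cap angle 53.93096807934504
```

View pics/s21.png

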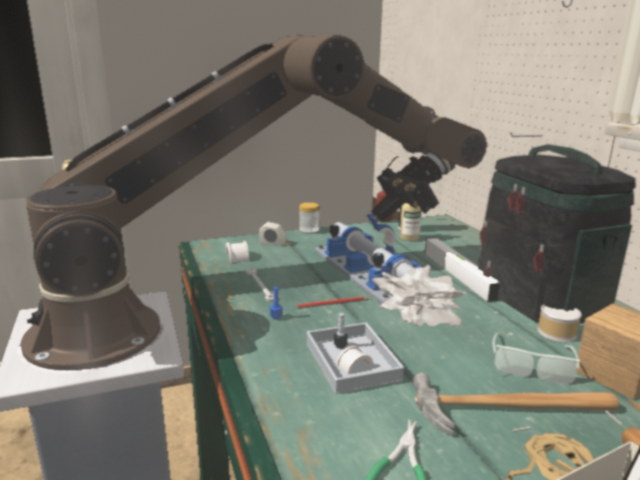

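View pics/w21.png

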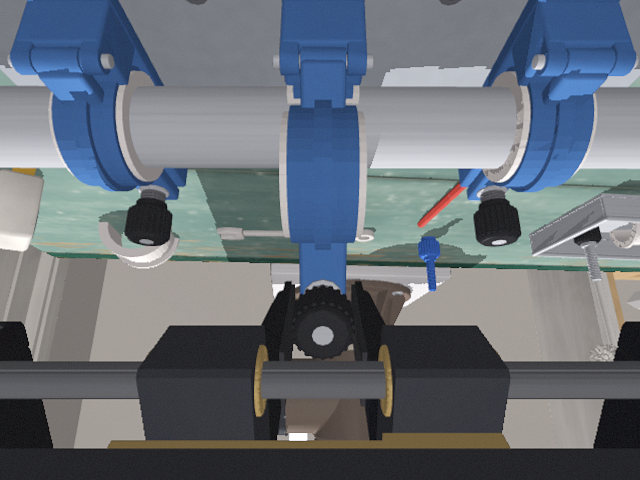

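The cap is open about 54°, with the screw still in the grip at (322,335). Both spares are in the tray: the screw at (341,330) and the liner at (352,360) in the side view. Handing in.

```bash
python3 -c "
from cell import env
print(env.job_done())"
```

```text
the job is handed in; nothing more can be done
None
```

The job is done and handed in at about 23 s: the loose screw is the middle one, and the arm is still holding its cap open at about 54°.

- **Spares:** The new hand screw (black head, bare steel thread) stands upright in the steel tray. The new white liner, measured at about 35 x 55 mm, lies beside it. I left the blue screw and the larger white liner alone.
- **Tapping, left to right:**
  - The left screw was rigid, at 37 N with no give.
  - The middle one gave way, with only 2.6 N after about 3.5 mm.
  - The right one was rigid, at 29 N with no give.
- **Cap:** I gripped the middle screw across its head and swung the cap up along its hinge arc.
- **Last checks:** The 54° is worked out from the arm's pose; the camera views agree that the cap is up. The gripper reads 25 mm open on the 26 mm head, and the head has not shifted in the fingers. The wrist force is about 7 N, of which about 5 N is a steady sideways push from the grip being slightly off centre. The bystanders look undisturbed in the pictures. No check failed.

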